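# Unbolt and open the low sliding cupboard with the hooked rod

## Task

The bolt of the low cupboard at the back of the desk lies under an iron gallery rail where no hand goes: with the hooked rod, gently draw the bolt fully back to its stop and then slide the dark door fully open, never forcing anything and keeping hand and arm off the cupboard. Then lay the rod down flat on the jute runner and let go. Leave the vase, the candlestick and the little display standing where they are.

Things in the scene. Friction and masses are not known exactly. Their poses are not given: they have to be found in the camera images.
- rod: Hooked rod, 130 g, flat on the runner, handle 24 mm wide, 28 high, 130 long. Origin: handle's middle; x to the hook, z up. An 8 mm shaft, cranked 14 mm to +y from x = 112 mm, ends in a level U crook at z = 0: U centre x = 185, y = 0, centre-line radius 14 (20 mm clear inside), closed end outermost at x = 203, mouth facing the handle, free arm on the -y side ending at x = 169 (its tip).
- rod_crook (a point): Centre of the rod's U crook, 185 mm ahead of the handle's middle.
- cupboard: Low white cupboard fixed to the desk, 530 mm wide, 200 high, carrying bolt and door. Origin on the desk below the sliding door's front face; -x its front (robot side), y left. Sill (top 20 mm high) reaches 120 mm forward of the door; over it at 198 to 210 mm height black iron tubes run along y out to x = -112, on 12 mm posts (x = -108, y = -175 and +325). No part may be loaded beyond 20 N.
- bolt (a joint): Brass bolt on the sill, metres drawn along cupboard -x: 0 = shot, 0.035 = hard stop (within 1.5 mm is full). Stiff, about 6 N; stays put. Upright knob: 9 mm stem bare from 33 mm (top of guide straps) to 50 mm above desk, then 17 mm wide flat head to 62 mm. Knob in cupboard frame: x = -40 mm minus the draw, y = +30, but fitted by hand up to 16 mm to either side: feel or look for it.
- door (a joint): Dark sliding door, 200 mm wide; metres opened along cupboard +y (left): 0 = shut, 0.13 = hard stop (within 5 mm is fully open). Runs at about 1.5 N, only once the bolt is drawn. Its pull is an upright brass bar, 9 mm thick, 48 to 138 mm above the desk, axis 40 mm in front of the door; with the door shut it stands 110 mm to the right (-y) of the bolt's knob, wherever that was fitted.
- runner: Jute runner fixed flat on the desk, 190 mm (its x) by 860 mm (its y), 3 mm thick; origin at the centre of its underside.
- vase: White vase with flowers, 80 mm across, 250 mm high; bystander. Origin at the centre of its foot.
- candlestick: Black candlestick with a candle, foot 72 mm across, 205 mm high; bystander. Origin at the centre of its foot.
- display: Small white display on the sill left of the door, 100 mm wide, 80 mm high; bystander. Origin at the centre of its foot.

How it is judged:
By the outcome, as a careful person would: the job done as asked, in the order asked, and still so for the second after the job is handed in, with the robot touching nothing.
It also fails if it takes over 72 s, if anything falls off the work surface, if the arm or the gripper's body presses on something with over 40 N, if the wrist force passes 120 N, or if a joint passes its speed limit or range.

## Robot

A 6-joint arm with a two-finger parallel gripper is mounted at the origin on the work surface. World frame = base frame: x ahead of the robot, y to its left, z up, the work surface at z = 0. Lengths are in m, angles in degrees, forces in N, time in s.
With the tool pointing down it reaches from about 0.4 to 0.825 m from the base axis. Payload 7 kg.
Tool frame: the origin (TCP) lies on the front face of the gripper's body, between the roots of the fingers; the fingertips stand 66 mm ahead of it and the grasp point (between the pads) lies 47 mm ahead of it; z points along the fingers, y is the line along which they close (so a half turn about z gives the same grasp; the last joint's range is limited). The gripper opens to 88 mm and grips with 3 to 60 N. Pads are 19 mm wide; open, the fingers measure 130 mm over their backs; the gripper's body (78 mm by 193 mm) begins 47 mm behind the grasp point.
Start: joints at [-55.285, 20.546, 0.682, 0, -70.136, -16.507], TCP at [0.211, -0.641, 0.292] pointing down, gripper open.
Joint ranges: [-176.03, 176.03], [-82.01, 121.73], [-58.28, 71.71], [-173.87, 95.51], [-174.79, -0.11], [-173.66, 173.66]. Speed limits (degrees/s): [136.94, 136.94, 172.46, 180, 180, 180].

## Interface

Orientations are given as [roll, pitch, yaw] about the fixed x, y, z axes, in that order (R = Rz(yaw) Ry(pitch) Rx(roll)).
In Python, from plant import ctrl gives the robot as it stands.
- The arm moves only by the tool send_rows, never from a script. Its argument "deltas" is a list of rows, each a list of 2 entries, a list of its own where there are three numbers: the shift along the tool's x, y, z each as a share of 800 mm, from -1 to 1, then the turn about the tool's z as a share of 90 degrees, from -1 to 1. A call has exactly 5 rows; each row is the pose to reach, as a shift and turn from the pose commanded when the call began, along the tool's axes at that moment; what a row does not reach only later rows make up. A row lasts 1/12 s, in which the tool goes at most 41.7 mm and 7.16 degrees, less where a joint would pass 70% of its speed; a pose out of reach is approached as far as the arm can. A call with a number of a shift or a turn outside -1 to 1 is refused whole. A call with a gripper value outside its range is refused whole. "gripper" is the opening, from 0 (shut) to 1 (fully open), set as the call begins (left out, the last holds). The fingers move at their own pace and stop on an object; the grip force is fixed at half the most. Time passes only in rows, so rows that repeat a pose let the fingers close, or fill a call up. It gives the time, the measured TCP pose, the force, the opening and the grip force at its end, in the units of the state.
- ctrl.get_obs(): the state, without advancing time (a new reading comes with each control period).
- ctrl.snapshot(name): name is "side" or "top" or "wrist"; returns a dict with "color" (480x640x3 uint8, red, green, blue), "vertical_fov" (degrees; the focal length in pixels is half the picture's height over the tangent of half this angle, whatever the lens; pixels are square), "cx", "cy" (the principal point, pixels), "rvec" (rotation vector, rad) and "tvec" (3), from world to camera coordinates, as OpenCV has them. Camera axes: x right, y down, z forward; pixel columns grow to the right and rows downward; lengths in m; the calibration is good to about 2 mm. A picture is of the moment at which its call begins. There is no depth.
- ctrl.close_job(): hands the job in; it is judged then, once.
Trained networks look in a picture, given as the dict that the camera call returned (one of the last four; its "shot" number tells which), for a name from the list of things; names that differ only in an ending like _2 or _b are one class to them, and where a whole thing is asked for, a point or a joint stands for the part that bears it (a point fixed in the world has none). Each returns a list of dicts, best first, with "conf" (0 to 1); they miss things now and then, are a little off and sometimes report something else, mostly with a low value. They report only what shows in the picture. A call takes as long as a camera call.
- ctrl.boxes_of(picture, thing): "xy" ([column, row] as shares, 0 to 1, of the picture: columns of its width, rows of its height, amid what is visible of it).
- ctrl.cut_out(picture, thing): "pixels" (480x640 bool, what is visible of it) and "xy" ([column, row] as shares, 0 to 1, of the picture: columns of its width, rows of its height, amid what is visible of it).
The state is a dict: "clock": time; "joint_pos": joint angles; "qvel": joint speeds; "tau": joint torques, N m; "tool_pos": TCP position; "orientation": TCP orientation; "force": force on the tool from outside, world axes, zero at the start; "moment": the same for the moment, N m; "opening": finger opening in m; "gripper_force": force on a finger pad.
Only numpy, scipy, OpenCV 4.12 (cv2) and the standard library are available. Lean on these libraries where they do the work, as an engineer would, in place of code of your own. Each camera call takes 0.05 s, during which the arm holds its last target. There are 200 camera calls.

## Working session

There is one attempt and no reset: what is moved stays moved. The work goes in short steps, Python scripts to look and compute and a tool call to move; the robot and the scene stay as the last step left them, time stands still between calls to the robot, and variables do not carry over. Pictures are saved under pics/ and viewed, at most 10 in all, crops included, and the job is handed in when it is done.

Besides the shell and the picture viewer there is one more tool, called after "Request:" as name([rows], argument=value, ...), one row to a line, values as JSON. send_rows: Moves the arm, as the interface text tells. Shift numbers are shares of 800 mm and turn numbers shares of 90 degrees, none past 1 either way. Its arguments: {"type":"object","properties":{"deltas":{"type":"array","items":{"type":"array"}},"gripper":{"type":"number"}},"required":["deltas"]}

```bash
ls; mkdir -p pics
cat > h.py <<'E'
import numpy as np, cv2
from plant import ctrl
def cam(s):
    f=240/np.tan(np.radians(s["vertical_fov"])/2)
    K=np.array([[f,0,s["cx"]],[0,f,s["cy"]],[0,0,1.]])
    R=cv2.Rodrigues(np.array(s["rvec"],float))[0]; return K,R,np.array(s["tvec"],float).reshape(3)
def proj(s,P):
    K,R,t=cam(s); q=(np.atleast_2d(P)@R.T+t)@K.T; return q[:,:2]/q[:,2:]
def ray(s,uv):
    K,R,t=cam(s); d=R.T@np.linalg.solve(K,[uv[0],uv[1],1]); return -R.T@t,d
def onz(s,uv,z):
    c,d=ray(s,uv); return c+d*(z-c[2])/d[2]
def save(s,n): cv2.imwrite(f"pics/{n}.png",s["color"][:,:,::-1])
E
python3 - <<'E'
from h import *
print({k:np.round(v,3) for k,v in ctrl.get_obs().items()})
ims=[]
for n in ["top","side"]:
    s=ctrl.snapshot(n); ims.append(s["color"]); K,R,t=cam(s)
    print(n,s["vertical_fov"],s["cx"],s["cy"],-R.T@t, R[2])
    save(s,n+"0")
    for th in ["rod","rod_crook","cupboard","bolt","door","runner","vase","candlestick","display"]:
        for d in ctrl.boxes_of(s,th)[:2]:
            uv=np.array(d["xy"])*[640,480]; print(th,round(d["conf"],2),uv.round(1),onz(s,uv,0.015).round(3))
E
```

```text
pics
{'clock': np.float64(0.0), 'joint_pos': array([-5.5287e+01,  2.0591e+01,  6.3300e-01, -2.1000e-02, -7.0135e+01,
       -1.6506e+01]), 'qvel': array([-0.062, -0.085,  0.049, -0.022, -0.072,  0.006]), 'tau': array([-1.0000e-03, -5.8271e+01,  2.9307e+01,  6.9970e+00,  7.0000e-03,
       -0.0000e+00]), 'tool_pos': array([ 0.211, -0.641,  0.291]), 'orientation': array([ 1.79904e+02, -8.00000e-03, -1.61800e+02]), 'force': array([-0.02 , -0.439, -0.684]), 'moment': array([-0.003, -0.016, -0.033]), 'gripper_force': np.float64(0.0), 'opening': np.float64(0.087)}
top 54.362897370373396 317.8737878414876 243.15298419253398 [0.35028775 0.05090057 1.01389   ] [ 0.20102189 -0.00135117 -0.97958582]
rod 0.88 [214.3 312.4] [0.402 0.266 0.015]
rod_crook 0.98 [209.9 311.1] [0.405 0.276 0.015]
cupboard 0.7 [291.7 156.5] [0.755 0.112 0.015]
bolt 0.65 [310.1 212.8] [0.624 0.068 0.015]
door 0.59 [346.6 175.4] [ 0.712 -0.013  0.015]
door 0.25 [111.8 227.3] [0.583 0.502 0.015]
runner 0.71 [319.9 296.7] [0.439 0.043 0.015]
vase 0.74 [320.2 298.1] [0.436 0.043 0.015]
vase 0.57 [526.2 209.1] [ 0.64  -0.412  0.015]
candlestick 0.92 [110.4 228.5] [0.581 0.505 0.015]
display 0.8 [212.5 219.2] [0.605 0.282 0.015]
side 51.20767233865239 317.5192009486743 236.26701793457136 [0.17628706 0.98182622 0.73910353] [ 0.32508711 -0.75926222 -0.56377234]
rod 0.82 [352.8 324.8] [0.405 0.276 0.015]
rod 0.18 [279.  197.5] [ 0.774 -0.138  0.015]
rod_crook 0.94 [349.5 327.1] [0.409 0.285 0.015]
cupboard 0.97 [244.6 235.2] [0.772 0.069 0.015]
cupboard 0.33 [360.2 148.4] [ 0.661 -0.541  0.015]
bolt 0.72 [289.  241.8] [0.652 0.055 0.015]
door 0.82 [278. 200.] [ 0.771 -0.124  0.015]
runner 0.86 [351.5 308.8] [0.423 0.232 0.015]
vase 0.68 [356.6 145.2] [ 0.681 -0.562  0.015]
candlestick 0.59 [220.1 372.5] [0.592 0.482 0.015]
display 0.51 [354.5 310.3] [0.416 0.234 0.015]
```

View pics/top0.png

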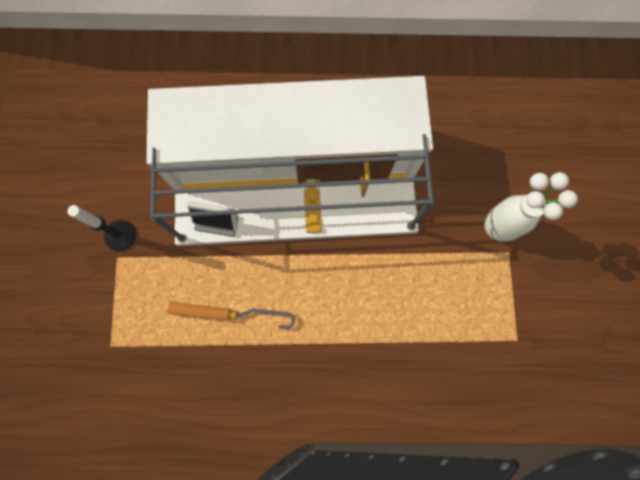

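View pics/side0.png

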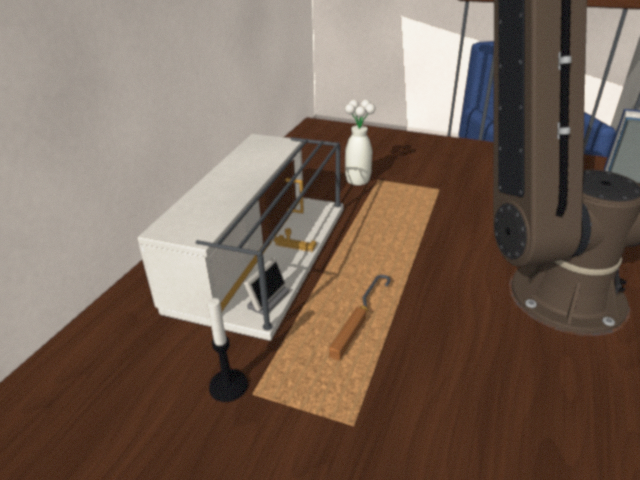

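The top view shows the rod with its handle at (170–235, 312) and crook at about (290, 320), pointing world -y. The bolt is at about (313, 205), the door bar at about (365, 178), and the sill's front edge runs along row ~240. Next I zoom in to fit the cupboard.

Run:
```python
import cv2,numpy as np
a=cv2.imread("pics/top0.png"); b=cv2.imread("pics/side0.png")
A=cv2.resize(a[125:250,140:440],None,fx=2.66,fy=2.66,interpolation=cv2.INTER_CUBIC)
B=cv2.resize(b[160:260,230:350],None,fx=2.6,fy=2.6,interpolation=cv2.INTER_CUBIC)
C=cv2.resize(a[290:340,160:310],None,fx=3,fy=3,interpolation=cv2.INTER_CUBIC)
out=np.zeros((600,800,3),np.uint8); out[:A.shape[0],:A.shape[1]]=A
y=A.shape[0]+5; out[y:y+B.shape[0],:B.shape[1]]=B[:600-y]; out[y:y+C.shape[0],330:330+C.shape[1]]=C
cv2.imwrite("pics/z0.png",out); print(A.shape,B.shape)
```

```text
(332, 798, 3) (260, 312, 3)
```

View pics/z0.png

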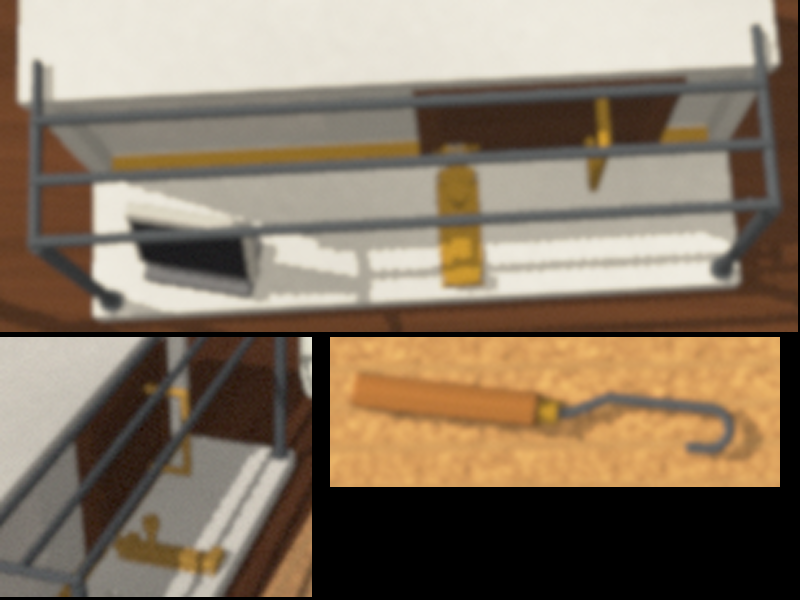

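The zoom shows the post feet at (112,302) and (722,270), the front rail's ends at (33,243) and (775,207), the knob head near (458,180) and the bar's lower end at (595,188). In the side inset, the knob head is at (152,522).

```bash
cat >> h.py <<'E'
def tri(obs):
    A=[];b=[]
    for s,uv in obs:
        c,d=ray(s,uv); d/=np.linalg.norm(d); P=np.eye(3)-np.outer(d,d); A.append(P); b.append(P@c)
    A=np.vstack(A); b=np.hstack(b); x=np.linalg.lstsq(A,b,rcond=None)[0]
    return x, np.linalg.norm(A@x-b)
E
python3 - <<'E'
from h import *
from scipy.optimize import least_squares
t=ctrl.snapshot("top"); s=ctrl.snapshot("side")
T=lambda x,y:np.array([140+x/2.66-.5+.19,125+y/2.66-.5+.19]); S=lambda x,y:np.array([230+x/2.6-.3,160+(y-337)/2.6-.3])
L=np.array([[-.108,.325,.02],[-.108,-.175,.02],[-.108,.325,.204],[-.108,-.175,.204]])
uv=np.array([T(112,302),T(722,270),T(33,243),T(775,207)])
W=lambda p,L:np.c_[p[0]+np.cos(p[2])*L[:,0]-np.sin(p[2])*L[:,1],p[1]+np.sin(p[2])*L[:,0]+np.cos(p[2])*L[:,1],L[:,2]]
r=least_squares(lambda p:(proj(t,W(p,L))-uv).ravel(),[.74,0,0.05]); p=r.x
print("cup",p[:2],np.degrees(p[2]),r.fun.round(1))
def inv(P): d=P[:2]-p[:2]; c,q=np.cos(p[2]),np.sin(p[2]); return np.array([c*d[0]+q*d[1],-q*d[0]+c*d[1],P[2]]).round(4)
for n,a in [("sillfrontL z0",(onz(t,T(93,318),0))),("sillfrontR",onz(t,T(738,286),0)),("head",onz(t,T(458,180),.06)),("bar bottom",onz(t,T(595,188),.048))]: print(n,a.round(4),inv(a))
for n,o in [("head",[(t,T(458,180)),(s,S(152,522))]),("barbot",[(t,T(595,188)),(s,S(186,472))])]:
    x,e=tri(o); print(n,x.round(4),inv(x),e.round(4))
print("nominal knob in side",proj(s,W(p,np.array([[-.04,.03,.06],[-.04,.03,.035],[-.04,-.08,.048],[-.04,-.08,.138]]))),S(152,522),S(186,472))
print("nominal knob in top",(proj(t,W(p,np.array([[-.04,.03,.06],[-.04,.03,.035],[-.04,-.08,.048],[-.04,-.08,.138]])))-[140,125])*2.66)
# rod
m=ctrl.cut_out(t,"rod")[0]["pixels"]; hsv=cv2.cvtColor(t["color"],cv2.COLOR_RGB2HSV)
H=lambda x,y:np.array([160+x/3-.33-110,290+y/3-.33])
H=lambda x,y:np.array([160+(x-330)/3-.33,290+(y-337)/3-.33])
for n,q,z in [("hback",H(353,388),.017),("hfront",H(540,410),.017),("crook end outer",H(733,425),.017),("tip",H(688,447),.017)]: print(n,onz(t,q,z).round(4))
for im in (t,s):
  for d in ctrl.boxes_of(im,"rod_crook")[:1]: print(d)
E
```

```text
cup [0.6907307  0.02895252] 3.927097785300284 [-0.2 -0.2 -0.4  0.2  0.6  0.2 -0.  -0.2]
sillfrontL z0 [0.5507 0.366  0.    ] [-0.1167  0.3458  0.    ]
sillfrontR [ 0.5869 -0.1712  0.    ] [-0.1173 -0.1926  0.    ]
head [0.6563 0.0641 0.06  ] [-0.0319  0.0374  0.06  ]
bar bottom [ 0.6553 -0.0469  0.048 ] [-0.0406 -0.0732  0.048 ]
head [0.6532 0.063  0.0545] [-0.0351  0.0365  0.0545] 0.0067
barbot [ 0.6594 -0.0467  0.0434] [-0.0365 -0.0734  0.0434] 0.0037
nominal knob in side [[289.01717256 227.34936552]
 [289.52974548 235.69809566]
 [304.2069452  209.36700259]
 [303.00319894 179.24929683]] [288.16153846 230.85384615] [301.23846154 211.62307692]
nominal knob in top [[466.95236633 188.35763486]
 [466.96138988 197.51470658]
 [602.46322463 186.1022141 ]
 [615.41782024 149.36347554]]
hback [0.4125 0.3658 0.017 ]
hfront [0.3992 0.2332 0.017 ]
crook end outer [0.3909 0.0973 0.017 ]
tip [0.3752 0.1284 0.017 ]
{'xy': [0.5419, 0.6913], 'conf': 0.77}
```

```bash
cat >> h.py <<'E'
def plan(wps,start=None):
    """wps: (x,y,z,yaw_deg); prints per call the row reaching it"""
    o=ctrl.get_obs(); p=np.array(o["tool_pos"]); yaw=o["orientation"][2]
    if start is not None: p=np.array(start[:3]); yaw=start[3]
    for w in wps:
        a=np.radians(yaw); d=np.array(w[:3])-p
        tx=np.array([np.cos(a),np.sin(a),0]); ty=np.array([np.sin(a),-np.cos(a),0])
        dy=(w[3]-yaw+180)%360-180
        print("[[%.4f,%.4f,%.4f],%.4f]  %.1f mm %.1f deg"%(tx@d/.8,ty@d/.8,-d[2]/.8,-dy/90,1e3*np.linalg.norm(d),dy))
        p=np.array(w[:3]); yaw=w[3]
E
python3 - <<'E'
from h import *
plan([(.30,-.48,.27,-161.8),(.39,-.32,.24,-140),(.45,-.14,.22,-120),(.47,.04,.2,-95.7),(.45,.21,.2,-95.7),(.4094,.3343,.17,-95.7),])
E
```

```text
[[-0.1688,0.1566,0.0277],0.0001]  185.5 mm -0.0 deg
[[-0.1693,0.1549,0.0375],-0.2422]  186.0 mm 21.8 deg
[[-0.2021,0.1242,0.0250],-0.2222]  190.8 mm 20.0 deg
[[-0.2074,0.0908,0.0250],-0.2700]  182.2 mm 24.3 deg
[[-0.2090,0.0460,-0.0000],-0.0000]  171.2 mm 0.0 deg
[[-0.1496,0.0659,0.0375],-0.0000]  134.2 mm 0.0 deg
```

Request:
send_rows([
  [[-0.034,0.031,0.0055],0],
  [[-0.068,0.062,0.011],0],
  [[-0.102,0.094,0.0166],0],
  [[-0.136,0.125,0.022],0],
  [[-0.169,0.1566,0.0277],0],
], gripper=1)

```text
clock: 1.67
tool_pos: [0.3007, -0.4785, 0.2699]
orientation: [-180.0, 0.0, -161.8]
force: [0.5, -0.5, 0.8]
opening: 0.0877
gripper_force: 0.0
```

Request:
send_rows([
  [[-0.034,0.031,0.0075],-0.05],
  [[-0.068,0.062,0.015],-0.1],
  [[-0.102,0.093,0.0225],-0.15],
  [[-0.136,0.124,0.03],-0.2],
  [[-0.169,0.155,0.0375],-0.242],
])

```text
clock: 2.08
tool_pos: [0.3905, -0.3183, 0.2401]
orientation: [-180.0, 0.0, -139.8]
force: [1.3, -0.9, 0.8]
opening: 0.088
gripper_force: 0.0
```

Request:
send_rows([
  [[-0.04,0.025,0.005],-0.045],
  [[-0.081,0.05,0.01],-0.09],
  [[-0.121,0.075,0.015],-0.134],
  [[-0.162,0.1,0.02],-0.178],
  [[-0.202,0.124,0.025],-0.222],
])

```text
clock: 2.5
tool_pos: [0.4502, -0.1381, 0.2202]
orientation: [-180.0, 0.0, -119.8]
force: [0.2, -0.2, 0.9]
opening: 0.0876
gripper_force: 0.0
```

Request:
send_rows([
  [[-0.041,0.018,0.005],-0.054],
  [[-0.083,0.036,0.01],-0.108],
  [[-0.124,0.054,0.015],-0.162],
  [[-0.166,0.072,0.02],-0.216],
  [[-0.207,0.091,0.025],-0.27],
])

```text
clock: 2.92
tool_pos: [0.4699, 0.0417, 0.2003]
orientation: [-179.9, 0.0, -95.5]
force: [0.9, 0.5, 1.1]
opening: 0.0875
gripper_force: 0.0
```

Request:
send_rows([
  [[-0.042,0.009,0],0],
  [[-0.084,0.018,0],0],
  [[-0.125,0.027,0],0],
  [[-0.167,0.037,0],0],
  [[-0.209,0.046,0],0],
])

```text
clock: 3.33
tool_pos: [0.4493, 0.2115, 0.2003]
orientation: [-180.0, 0.0, -95.7]
force: [1.0, -0.8, 0.6]
opening: 0.0878
gripper_force: 0.0
```

Run:
```python
from h import *
o=ctrl.get_obs(); print(o["clock"],o["tool_pos"],o["orientation"],o["joint_pos"])
plan([(.4094,.3343,.17,-95.7)])
w=ctrl.snapshot("wrist"); save(w,"w1"); K,R,t=cam(w); print(-R.T@t,R[2])
```

```text
3.3333 [0.44931147 0.2115463  0.20032736] [-1.79974362e+02  3.00368235e-02 -9.57171922e+01] [ 4.79329574e+01  8.51992867e+00 -2.87903265e+01  3.57982743e-03
 -5.26503570e+01 -5.36523271e+01]
[[-0.1477,0.0649,0.0379],-0.0002]  132.6 mm 0.0 deg
[0.44167198 0.12988478 0.29279115] [ 0.03111868  0.30141619 -0.95298474]
```

View wrist.

View pics/w1.png

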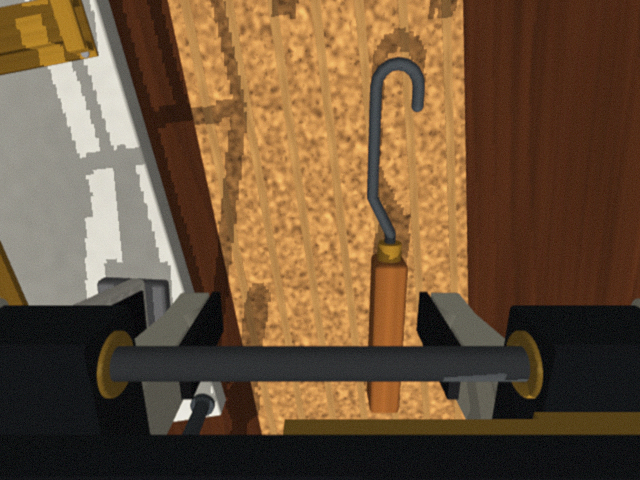

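The wrist view shows the crook (closed end at (398,59), arms at x≈376 and 418) and the handle from (389,258) to (384,411).

Run:
```python
from h import *
w=ctrl.snapshot("wrist")
a=onz(w,(398,59),.021); b=onz(w,(389,260),.031); c=onz(w,(384.5,411),.031); t=onz(w,(418,109),.017); sh=onz(w,(376,100),.017)
print(a,b,c,t,sh)
d=a[:2]-c[:2]; print("yaw",np.degrees(np.arctan2(d[1],d[0])),np.linalg.norm(d)); d2=b[:2]-c[:2]; print("yaw handle",np.degrees(np.arctan2(d2[1],d2[0])),np.linalg.norm(d2))
d/=np.linalg.norm(d)
print("origin", a[:2]-.203*d, c[:2]+.065*d)
```

```text
[0.390088   0.10418137 0.021     ] [0.40338254 0.23552422 0.031     ] [0.41293861 0.36618291 0.031     ] [0.37721216 0.13553463 0.017     ] [0.40476346 0.1271181  0.017     ]
yaw -94.98447084646841 0.2629961182628312
yaw handle -94.18303110190557 0.13100768088182635
origin [0.40772581 0.30641368] [0.40729104 0.30142872]
```

Run:
```python
from h import *
plan([(.4102,.3374,.16,-94.8),(.4102,.3374,.072,-94.8)])
```

```text
[[-0.1488,0.0644,0.0505],-0.0078]  135.9 mm 0.7 deg
[[0.0000,0.0000,0.1100],-0.0000]  88.0 mm 0.0 deg
```

Request:
send_rows([
  [[-0.037,0.016,0.0125],-0.004],
  [[-0.074,0.032,0.025],-0.008],
  [[-0.112,0.048,0.0375],-0.008],
  [[-0.1488,0.0644,0.0505],-0.008],
  [[-0.1488,0.0644,0.0505],-0.008],
])

```text
clock: 3.85
tool_pos: [0.4095, 0.337, 0.1581]
orientation: [180.0, -0.0, -94.9]
force: [1.1, -0.6, -0.4]
opening: 0.0874
gripper_force: 0.0
```

Request:
send_rows([
  [[0,0,0.03],0],
  [[0,0,0.06],0],
  [[0,0,0.09],0],
  [[0,0,0.105],0],
  [[0,0,0.11],0],
])

```text
clock: 4.27
tool_pos: [0.4099, 0.332, 0.0695]
orientation: [179.9, -0.2, -95.0]
force: [-0.7, -0.5, 0.7]
opening: 0.0872
gripper_force: 0.0
```

Request:
send_rows([
  [[0,0,0],0],
  [[0,0,0],0],
  [[0,0,0],0],
  [[0,0,0],0],
  [[0,0,0],0],
], gripper=0)

```text
clock: 4.68
tool_pos: [0.4108, 0.3338, 0.0726]
orientation: [-180.0, 0.1, -95.0]
force: [0.4, 0.3, -0.5]
opening: 0.0601
gripper_force: 0.0
```

Request:
send_rows([
  [[0,0,0],0],
  [[0,0,0],0],
  [[0,0,0],0],
  [[0,0,0],0],
  [[0,0,0],0],
])

```text
clock: 5.1
tool_pos: [0.4105, 0.3334, 0.0716]
orientation: [180.0, -0.0, -95.0]
force: [-1.2, 0.6, 0.9]
opening: 0.0266
gripper_force: 0.2
```

Request:
send_rows([
  [[0,0,0],0],
  [[0,0,0],0],
  [[0,0,0],0],
  [[0,0,0],0],
  [[0,0,0],0],
])

```text
clock: 5.52
tool_pos: [0.4105, 0.3334, 0.0716]
orientation: [180.0, -0.0, -95.0]
force: [-0.4, 0.1, -0.3]
opening: 0.0239
gripper_force: 29.9
```

Request:
send_rows([
  [[0,0,-0.01],0],
  [[0,0,-0.025],0],
  [[0,0,-0.04],0],
  [[0,0,-0.055],0],
  [[0,0,-0.07],0],
])

```text
clock: 5.93
tool_pos: [0.4104, 0.3333, 0.1286]
orientation: [180.0, -0.0, -95.0]
force: [0.0, -0.1, -1.4]
opening: 0.0239
gripper_force: 29.8
```

Request:
send_rows([
  [[0,0,0],0],
  [[0,0,0],0],
  [[0,0,0],0],
  [[0,0,0],0],
  [[0,0,0],0],
])

```text
clock: 6.35
tool_pos: [0.4102, 0.333, 0.1269]
orientation: [180.0, -0.1, -95.0]
force: [-0.5, -0.0, -2.5]
opening: 0.024
gripper_force: 29.8
```

Run:
```python
from h import *
o=ctrl.get_obs(); print(o["clock"],o["tool_pos"],o["orientation"],o["opening"],o["gripper_force"],o["force"])
w=ctrl.snapshot("wrist"); save(w,"w2")
t=ctrl.snapshot("top"); save(t,"t2"); s=ctrl.snapshot("side"); save(s,"s2")
```

```text
6.35 [0.41023618 0.33304128 0.1268968 ] [ 1.79962080e+02 -6.91456162e-02 -9.50160617e+01] 0.023968795975748785 29.844565987586975 [-0.4829805  -0.0169693  -2.45162092]
```

View pics/w2.png

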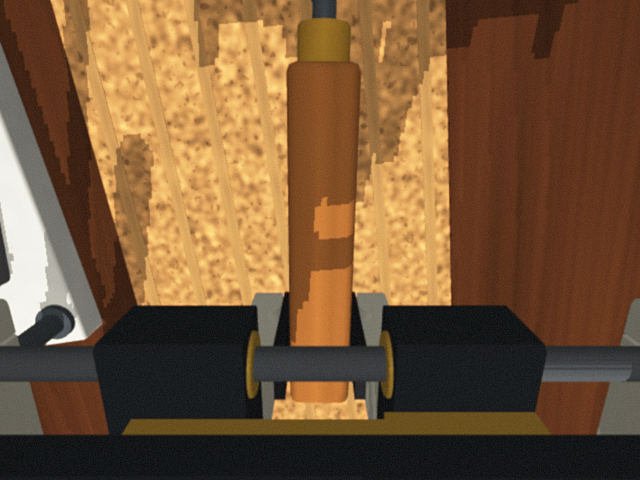

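The rod is held straight: handle front at (324,64), back at (320,401).

Run:
```python
from h import *
w=ctrl.snapshot("wrist"); o=ctrl.get_obs(); p=o["tool_pos"]; a=np.radians(o["orientation"][2]); print(p,o["orientation"])
tx=np.array([np.cos(a),np.sin(a)]); ty=np.array([np.sin(a),-np.cos(a)])
for uv in [(324,66),(320.5,400),(324,20)]:
    q=onz(w,uv,p[2]-.0407); print(uv,tx@(q[:2]-p[:2]),ty@(q[:2]-p[:2]))
t=ctrl.snapshot("top"); s=ctrl.snapshot("side")
c=[ctrl.boxes_of(i,"rod_crook") for i in (t,s)]; print(c)
if all(c):
    x,e=tri([(i,np.array(k[0]["xy"])*[640,480]) for i,k in zip((t,s),c)]); print(x,e); print(tx@(x[:2]-p[:2]),ty@(x[:2]-p[:2]),x[2]-p[2])
```

```text
[0.41039345 0.33323162 0.1272126 ] [ 1.79979862e+02 -4.19841286e-02 -9.50118815e+01]
(324, 66) 0.09764608309691039 0.0009018090981322904
(320.5, 400) -0.02767499579976792 -0.00024643115159754406
(324, 20) 0.11041274269548629 0.0008730067588987884
[[{'xy': [0.3409, 0.6442], 'conf': 0.71}, {'xy': [0.4853, 0.4367], 'conf': 0.63}], [{'xy': [0.5278, 0.6765], 'conf': 0.57}]]
[ 0.42490965  0.26652473 -0.00416703] 0.021648068402499054
0.06518367141511573 -0.02028836198326804 -0.13137962664138494
```

Run:
```python
from h import *
o=ctrl.get_obs(); D=[([-55.285,20.546,.682],[.211,-.641,.292]),([47.933,8.520,-28.790],[.44931,.21155,.20033]),(o["joint_pos"][:3],o["tool_pos"])]
A=[];b=[]
for q,p in D:
    rho=np.sqrt(p[0]**2+p[1]**2-.1919**2); a=np.radians(q[1]); pd=np.radians(q[1]-q[2]); print(q,rho,p[2])
    A+= [[1,np.sin(a),np.cos(pd),np.sin(pd),0],[0,np.cos(a),-np.sin(pd),np.cos(pd),1]]; b+=[rho,p[2]]
for cols in ([0,1,2,3,4],[1,2,4]):
    M=np.array(A)[:,cols]; x,r,k,sv=np.linalg.lstsq(M,np.array(b),rcond=None); print(x,np.abs(M@x-b).max(),sv)
```

```text
[-55.285, 20.546, 0.682] 0.6469747985818304 0.292
[47.933, 8.52, -28.79] 0.45804723402723435 0.20033
[ 60.35059921  16.66876251 -29.63344645] 0.49274413613507356 0.12749757526945615
[ 9.25501815e-04  5.99824222e-01  4.63200984e-01 -3.02270966e-04
 -1.11963943e-01] 8.840128260018121e-05 [2.98259534 2.43827969 0.31240109 0.23407727 0.08081202]
[ 0.60094225  0.46374284 -0.11298157] 0.00016877977137430555 [2.60838536 1.47759608 0.11417379]
```

```bash
cat >> h.py <<'E'
CUP=np.array([.6907,.0290]); CY=3.93; G=.034   # rod origin ahead of TCP
def c2w(x,y): c,s=np.cos(np.radians(CY)),np.sin(np.radians(CY)); return CUP+[c*x-s*y,s*x+c*y]
def w2c(p): c,s=np.cos(np.radians(CY)),np.sin(np.radians(CY)); d=np.array(p[:2])-CUP; return np.array([c*d[0]+s*d[1],-s*d[0]+c*d[1]])
def tcp(pt_c,rod_xy,th,zrod):
    "TCP pose putting rod point rod_xy on cupboard point pt_c, rod yaw th rel. cupboard"
    a=np.radians(CY+th); x,y=rod_xy[0]+G,rod_xy[1]
    p=c2w(*pt_c)-[np.cos(a)*x-np.sin(a)*y,np.sin(a)*x+np.cos(a)*y]
    return (p[0],p[1],zrod+.0547,CY+th)
KN=(-.040,.037)
E
python3 - <<'E'
from h import *
e=tcp(KN,(.161,-.045),30,.080); print(e)
plan([(.40,.25,.135,-65),(.38,.15,.135,-32),(.375,.05,.135,2),(.38,-.05,.135,33.93),e])
E
```

```text
(np.float64(0.46134465530686336), np.float64(-0.008336132021567758), 0.1347, 33.93)
[[0.1050,0.0039,-0.0094],-0.3334]  84.4 mm 30.0 deg
[[0.1027,0.0755,-0.0000],-0.3667]  102.0 mm 33.0 deg
[[0.0609,0.1093,-0.0000],-0.3778]  100.1 mm 34.0 deg
[[0.0019,0.1251,-0.0000],-0.3548]  100.1 mm 31.9 deg
[[0.1134,0.0135,0.0004],-0.0000]  91.4 mm 0.0 deg
```

Request:
send_rows([
  [[0.021,0.001,-0.002],-0.067],
  [[0.042,0.002,-0.004],-0.133],
  [[0.063,0.003,-0.006],-0.2],
  [[0.084,0.004,-0.008],-0.267],
  [[0.105,0.004,-0.0094],-0.3334],
])

```text
clock: 7.17
tool_pos: [0.3997, 0.2492, 0.1352]
orientation: [-180.0, 0.0, -64.7]
force: [0.5, 0.7, -2.0]
opening: 0.0239
gripper_force: 29.8
```

Request:
send_rows([
  [[0.02,0.015,0],-0.073],
  [[0.041,0.03,0],-0.147],
  [[0.062,0.045,0],-0.22],
  [[0.082,0.06,0],-0.293],
  [[0.1027,0.0755,0],-0.3667],
])

```text
clock: 7.58
tool_pos: [0.3796, 0.1491, 0.1352]
orientation: [-180.0, -0.0, -31.7]
force: [0.1, -0.4, -0.8]
opening: 0.0238
gripper_force: 29.8
```

Request:
send_rows([
  [[0.012,0.022,0],-0.075],
  [[0.024,0.044,0],-0.15],
  [[0.036,0.066,0],-0.226],
  [[0.049,0.088,0],-0.302],
  [[0.0609,0.1093,0],-0.3778],
])

```text
clock: 8.0
tool_pos: [0.3747, 0.049, 0.1353]
orientation: [-180.0, -0.0, 2.4]
force: [0.2, 0.6, -1.7]
opening: 0.0238
gripper_force: 29.8
```

Request:
send_rows([
  [[0,0.025,0],-0.071],
  [[0,0.05,0],-0.142],
  [[0.001,0.075,0],-0.213],
  [[0.002,0.1,0],-0.284],
  [[0.0019,0.1251,0],-0.3548],
])

```text
clock: 8.42
tool_pos: [0.3799, -0.0509, 0.1353]
orientation: [180.0, -0.0, 34.3]
force: [1.1, 0.4, -1.9]
opening: 0.0238
gripper_force: 29.8
```

Request:
send_rows([
  [[0.025,0.003,0],0],
  [[0.05,0.006,0],0],
  [[0.075,0.009,0],0],
  [[0.1,0.012,0],0],
  [[0.1134,0.0135,0],0],
])

```text
clock: 8.83
tool_pos: [0.4632, -0.0075, 0.1353]
orientation: [180.0, -0.1, 34.0]
force: [0.8, -0.3, -1.1]
opening: 0.0241
gripper_force: 29.9
```

Request:
send_rows([
  [[0,0,0],0],
  [[0,0,0],0],
  [[0,0,0],0],
  [[0,0,0],0],
  [[0,0,0],0],
])

```text
clock: 9.25
tool_pos: [0.4605, -0.0086, 0.1352]
orientation: [-180.0, 0.0, 33.9]
force: [0.1, 0.1, -1.9]
opening: 0.0237
gripper_force: 29.9
```

Run:
```python
from h import *
o=ctrl.get_obs(); print(o["clock"],o["tool_pos"],o["orientation"],o["force"],o["moment"],o["joint_pos"])
w=ctrl.snapshot("wrist"); t=ctrl.snapshot("top"); s=ctrl.snapshot("side"); save(w,"w3");save(t,"t3");save(s,"s3")
A=cv2.resize(t["color"][150:300,230:400],None,fx=2.35,fy=2.35,interpolation=cv2.INTER_CUBIC)
B=cv2.resize(s["color"][170:320,240:410],None,fx=2.35,fy=2.35,interpolation=cv2.INTER_CUBIC)
C=cv2.resize(w["color"],(320,240))
C=w["color"][0:240,0:640]
out=np.zeros((600,800,3),np.uint8); out[:A.shape[0],:A.shape[1]]=A; out[:B.shape[0],400:400+B.shape[1]]=B; out[356:596,80:720]=C
cv2.imwrite("pics/z3.png",out[:,:,::-1]); print(A.shape)
```

```text
9.25 [ 0.46053906 -0.00855664  0.13522819] [-1.79995498e+02  3.28631427e-03  3.39251477e+01] [ 0.12407821  0.13754274 -1.89768245] [-0.19778585  0.22829782  0.00098227] [ 2.35400247e+01  1.02515445e+01 -3.74890542e+01 -5.70336136e-03
 -4.22634454e+01  1.00389344e+02]
(352, 400, 3)
```

View pics/z3.png

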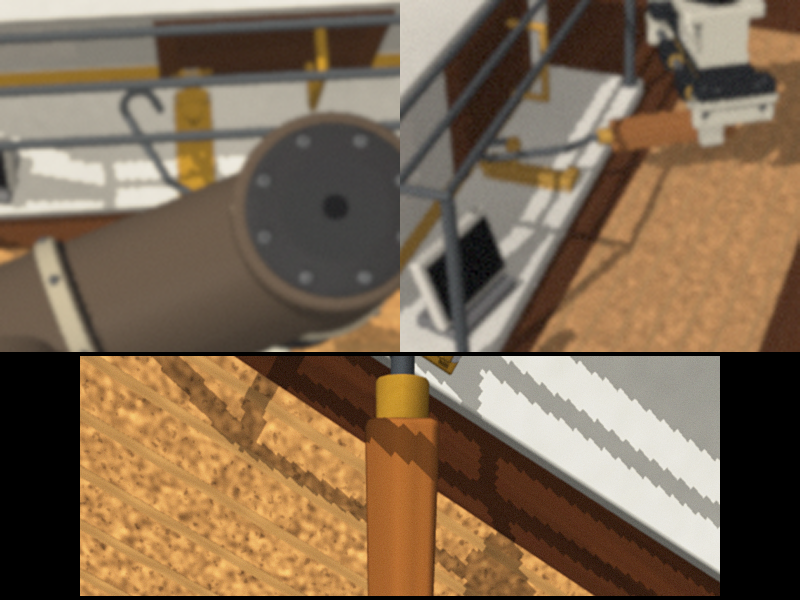

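Top crop: crook arc top at about (143,90), free tip at about (158,108); bolt plate at x≈175–212. I'll check the predicted projections against these.

Run:
```python
from h import *
t=ctrl.snapshot("top"); s=ctrl.snapshot("side"); o=ctrl.get_obs(); p=o["tool_pos"]; a=np.radians(o["orientation"][2]); z=p[2]-.0547
R=np.array([[np.cos(a),-np.sin(a)],[np.sin(a),np.cos(a)]])
rp={"tip":(.169,-.014),"closed":(.199,0),"centre":(.185,0),"shaftside":(.185,.014),"crank":(.13,.014)}
for n,q in rp.items():
    w=np.r_[p[:2]+R@np.array([q[0]+G,q[1]]),z]; print(n,w.round(4),((proj(t,w)[0]-[230,150]+.5)*2.35).round(1),((proj(s,w)[0]-[240,170]+.5)*2.35+[400,0]).round(1))
for n,q in {"head":(*KN,.062),"headfront":(KN[0]-.0085,KN[1],.062),"strap":(-.04,KN[1],.033),"barbot":(-.04,KN[1]-.11,.048),"bartop":(-.04,KN[1]-.11,.138)}.items():
    w=np.r_[c2w(*q[:2]),q[2]]; print(n,((proj(t,w)[0]-[230,150]+.5)*2.35).round(1),((proj(s,w)[0]-[240,170]+.5)*2.35+[400,0]).round(1))
A=cv2.resize(t["color"][180:225,275:345],None,fx=10,fy=10,interpolation=cv2.INTER_CUBIC)
cv2.imwrite("pics/z4.png",A[:,:,::-1])
```

```text
tip [0.6374 0.0934 0.0806] [159.9 113.5] [509.9 140. ]
closed [0.6544 0.1217 0.0806] [128.5  94.5] [482.4 151.3]
centre [0.6428 0.1139 0.0806] [136.9 107.2] [496.2 149.5]
shaftside [0.635  0.1255 0.0806] [123.5 115.5] [498.2 157.2]
crank [0.5894 0.0948 0.0806] [156.9 166.1] [552.6 150.2]
head [194.4 108.6] [513.9 137.9]
headfront [194.9 117.6] [521.4 139.2]
strap [194.6 118. ] [515.3 160.7]
barbot [314.3 107.2] [550.   96.8]
bartop [325.   74.8] [547.   25.8]
```

View pics/z4.png

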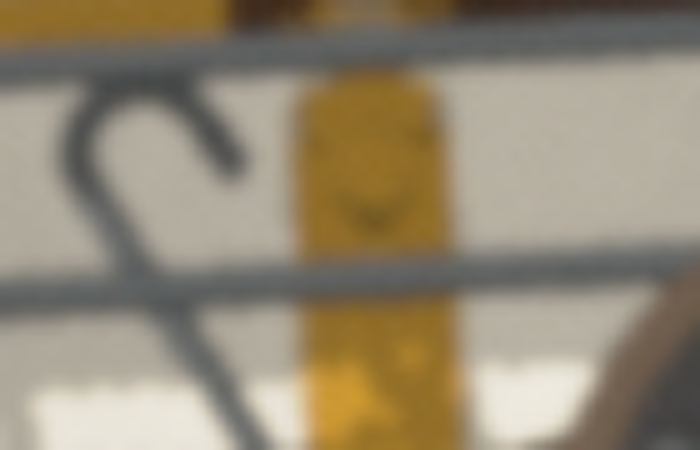

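```bash
sed -i 's/G=.034 /G=.0355 /' h.py
python3 - <<'E'
from h import *
plan([tcp(KN,(.161,-.045),30,.0415)])
E
```

```text
[[-0.0016,0.0002,0.0488],-0.0000]  39.1 mm 0.0 deg
```

Request:
send_rows([
  [[-0.001,0,0.01],0],
  [[-0.0015,0,0.022],0],
  [[-0.0015,0,0.034],0],
  [[-0.0015,0,0.044],0],
  [[-0.0015,0,0.0488],0],
])

```text
clock: 9.92
tool_pos: [0.4596, -0.0092, 0.0947]
orientation: [-180.0, 0.1, 33.9]
force: [-0.2, 0.4, -1.6]
opening: 0.0237
gripper_force: 29.9
```

Request:
send_rows([
  [[0,0,0],0],
  [[0,0,0],0],
  [[0,0,0],0],
  [[0,0,0],0],
  [[0,0,0],0],
])

```text
clock: 10.33
tool_pos: [0.4605, -0.0088, 0.0965]
orientation: [180.0, -0.1, 33.9]
force: [0.2, -0.1, -1.1]
opening: 0.0237
gripper_force: 29.9
```

Run:
```python
from h import *
o=ctrl.get_obs(); print(o["clock"],o["tool_pos"],o["orientation"],o["force"],o["moment"])
s=ctrl.snapshot("side"); t=ctrl.snapshot("top"); save(s,"s5"); save(t,"t5")
B=cv2.resize(s["color"][210:260,255:335],None,fx=9,fy=9,interpolation=cv2.INTER_CUBIC); 
p=o["tool_pos"]; a=np.radians(o["orientation"][2]); R=np.array([[np.cos(a),-np.sin(a)],[np.sin(a),np.cos(a)]]); z=p[2]-.0547
f=lambda w:((proj(s,w)[0]-[255,210]+.5)*9).round(0)
for n,q in {"tip":(.169,-.014),"closed":(.199,0),"centre":(.185,0),"crank":(.13,.014),"ferrule":(.07,0)}.items(): print(n,f(np.r_[p[:2]+R@np.array([q[0]+G,q[1]]),z]))
for n,q in {"headtop":(*KN,.062),"headbot":(*KN,.05),"strap":(*KN,.033)}.items(): print(n,f(np.r_[c2w(*q[:2]),q[2]]))
cv2.imwrite("pics/z5.png",B[:,:,::-1])
```

```text
10.3333 [ 0.46049402 -0.00880224  0.09647984] [ 1.79989381e+02 -5.23284308e-02  3.39350918e+01] [ 0.17857275 -0.08799415 -1.1138131 ] [-0.20189719  0.19875481  0.01937078]
tip [291. 296.]
closed [188. 340.]
centre [240. 333.]
crank [452. 336.]
ferrule [660. 278.]
headtop [301. 168.]
headbot [303. 205.]
strap [307. 255.]
```

View pics/z5.png

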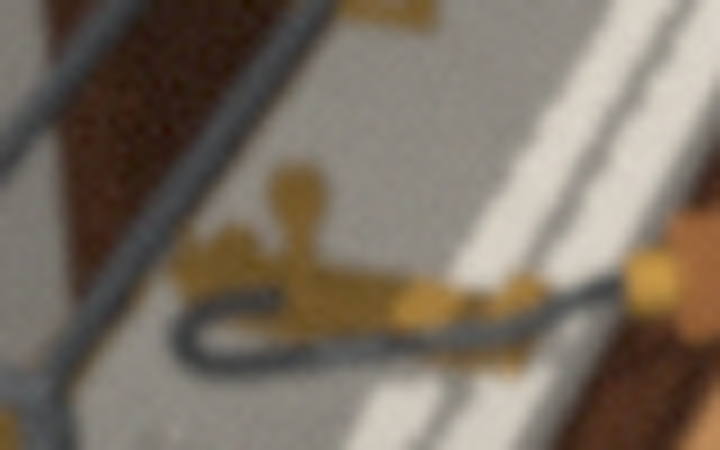

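Predicted and observed positions agree within about 1.5 mm: the crook tip is at (280,297), the knob head at (298,170), and the rod isn't drooping. Starting the sideways entry.

Request:
send_rows([
  [[0,0.007,0],0],
  [[-0.001,0.014,0],0],
  [[-0.001,0.021,0],0],
  [[-0.0012,0.027,0],0],
  [[-0.0012,0.0312,0],0],
])

```text
clock: 10.85
tool_pos: [0.4738, -0.0309, 0.0961]
orientation: [180.0, -0.0, 33.9]
force: [0.3, 0.2, -1.1]
opening: 0.0238
gripper_force: 29.9
```

Request:
send_rows([
  [[0,0.003,0],0],
  [[-0.001,0.006,0],0],
  [[-0.001,0.009,0],0],
  [[-0.0012,0.0112,0],0],
  [[-0.0012,0.0112,0],0],
])

```text
clock: 11.27
tool_pos: [0.4777, -0.0383, 0.0961]
orientation: [180.0, -0.0, 33.9]
force: [0.5, -0.3, -2.2]
opening: 0.0238
gripper_force: 29.9
```

Request:
send_rows([
  [[0,0.002,0],0],
  [[-0.0005,0.004,0],0],
  [[-0.001,0.006,0],0],
  [[-0.002,0.008,0],0],
  [[-0.0025,0.009,0],0],
])

```text
clock: 11.68
tool_pos: [0.4799, -0.0454, 0.0961]
orientation: [-180.0, 0.0, 33.9]
force: [-0.3, -0.5, -1.1]
opening: 0.0237
gripper_force: 29.9
```

Request:
send_rows([
  [[-0.002,0.001,0],0],
  [[-0.004,0.002,0],0],
  [[-0.006,0.003,0],0],
  [[-0.008,0.004,0],0],
  [[-0.009,0.005,0],0],
])

```text
clock: 12.1
tool_pos: [0.4759, -0.0528, 0.0961]
orientation: [-180.0, 0.0, 33.9]
force: [-0.4, 0.4, -1.2]
opening: 0.0236
gripper_force: 29.9
```

Run:
```python
from h import *
o=ctrl.get_obs(); p=o["tool_pos"]; print(o["clock"],p,o["force"],o["moment"])
a=np.radians(o["orientation"][2]); R=np.array([[np.cos(a),-np.sin(a)],[np.sin(a),np.cos(a)]])
print("knob in rod",R.T@(c2w(*KN)-p[:2])-[G,0])
t=ctrl.snapshot("top"); save(t,"t6"); s=ctrl.snapshot("side"); save(s,"s6")
plan([tcp(KN,(.182,0),30,.0415),tcp(KN,(.184,0),0,.0415)])
```

```text
12.1 [ 0.47592725 -0.05277426  0.09607406] [-0.38618918  0.42120826 -1.15859073] [-0.20926331  0.22314526 -0.03747749]
knob in rod [1.72204983e-01 3.38710948e-05]
[[-0.0125,-0.0001,-0.0001],-0.0001]  10.0 mm 0.0 deg
[[0.0343,-0.1372,-0.0000],0.3333]  113.1 mm -30.0 deg
```

```bash
cat >> h.py <<'E'
def rows(wps,start):
    "rows of ONE call, all from start pose"
    p=np.array(start[:3]); a=np.radians(start[3]); tx=np.array([np.cos(a),np.sin(a),0]); ty=np.array([np.sin(a),-np.cos(a),0])
    for w in wps:
        d=np.array(w[:3])-p; print("[[%.4f,%.4f,%.4f],%.4f]"%(tx@d/.8,ty@d/.8,-d[2]/.8,-(w[3]-start[3])/90),end=", ")
    print()
E
python3 - <<'E'
from h import *
f=lambda th:tcp(KN,(.182,0),th,.0414)
rows([f(t) for t in (27,24,21,18,15)],f(30))
rows([f(t) for t in (12,9,6,3,0)],f(15))
E
```

```text
[[0.0004,-0.0142,-0.0000],0.0333], [[0.0015,-0.0284,-0.0000],0.0667], [[0.0033,-0.0425,-0.0000],0.1000], [[0.0059,-0.0565,-0.0000],0.1333], [[0.0093,-0.0704,-0.0000],0.1667], 
[[0.0004,-0.0142,-0.0000],0.0333], [[0.0015,-0.0284,-0.0000],0.0667], [[0.0033,-0.0425,-0.0000],0.1000], [[0.0059,-0.0565,-0.0000],0.1333], [[0.0093,-0.0704,-0.0000],0.1667],
```

Request:
send_rows([
  [[-0.0025,0,0],0],
  [[-0.005,0,0],0],
  [[-0.0075,0,0],0],
  [[-0.01,0,0],0],
  [[-0.0125,0,0],0],
])

```text
clock: 12.62
tool_pos: [0.4677, -0.0582, 0.0961]
orientation: [-180.0, 0.0, 33.9]
force: [0.8, -0.4, -2.2]
opening: 0.0239
gripper_force: 29.9
```

Request:
send_rows([
  [[0.0004,-0.0142,0],0.0333],
  [[0.0015,-0.0284,0],0.0667],
  [[0.0033,-0.0425,0],0.1],
  [[0.0059,-0.0565,0],0.1333],
  [[0.0093,-0.0704,0],0.1667],
])

```text
clock: 13.03
tool_pos: [0.4421, -0.007, 0.0961]
orientation: [-180.0, 0.0, 18.8]
force: [0.1, -0.3, -1.3]
opening: 0.0239
gripper_force: 29.9
```

Request:
send_rows([
  [[0.0004,-0.0142,0],0.0333],
  [[0.0015,-0.0284,0],0.0667],
  [[0.0033,-0.0425,0],0.1],
  [[0.0059,-0.0565,0],0.1333],
  [[0.0093,-0.0704,0],0.1667],
])

```text
clock: 13.45
tool_pos: [0.4311, 0.0489, 0.0962]
orientation: [-180.0, -0.0, 3.8]
force: [0.5, -0.6, -1.9]
opening: 0.024
gripper_force: 29.9
```

```bash
cat >> h.py <<'E'
def where():
    o=ctrl.get_obs(); p=o["tool_pos"]
    a=np.radians(o["orientation"][2]); R=np.array([[np.cos(a),-np.sin(a)],[np.sin(a),np.cos(a)]])
    c=np.radians(CY); f=o["force"]
    print("t %.2f"%o["clock"],"yaw %.2f"%o["orientation"][2],"z %.4f"%p[2],"knob0 in rod",((R.T@(c2w(*KN)-p[:2])-[G,0])*1e3).round(2),"F cup",round(np.cos(c)*f[0]+np.sin(c)*f[1],2),round(-np.sin(c)*f[0]+np.cos(c)*f[1],2),round(f[2],2),"M",np.round(o["moment"],3))
E
python3 -c "
from h import *
where(); print(ctrl.get_obs()['tool_pos'])"
```

```text
t 13.45 yaw 3.78 z 0.0962 knob0 in rod [ 1.8216e+02 -2.0000e-02] F cup 0.47 -0.64 -1.95 M [-0.181  0.205 -0.028]
[0.43106816 0.04885652 0.09617738]
```

Request:
send_rows([
  [[-0.002,0,0],0],
  [[-0.004,0,0],0],
  [[-0.006,0,0],0],
  [[-0.008,0,0],0],
  [[-0.01,0,0],0],
])

```text
clock: 13.87
tool_pos: [0.4233, 0.0475, 0.0961]
orientation: [-180.0, -0.0, 3.9]
force: [2.0, 0.7, -1.8]
opening: 0.0239
gripper_force: 29.9
```

Request:
send_rows([
  [[-0.001,0,0],0],
  [[-0.002,0,0],0],
  [[-0.003,0,0],0],
  [[-0.004,0,0],0],
  [[-0.005,0,0],0],
])

```text
clock: 14.28
tool_pos: [0.4209, 0.0483, 0.0966]
orientation: [-179.9, -0.2, 4.0]
force: [4.7, 1.0, -1.9]
opening: 0.0236
gripper_force: 29.9
```

Request:
send_rows([
  [[-0.001,0,0],0],
  [[-0.002,0,0],0],
  [[-0.003,0,0],0],
  [[-0.004,0,0],0],
  [[-0.005,0,0],0],
])

```text
clock: 14.7
tool_pos: [0.4169, 0.0481, 0.0966]
orientation: [-179.9, -0.2, 4.0]
force: [7.1, 0.4, -1.3]
opening: 0.0238
gripper_force: 29.9
```

```bash
python3 -c "
from h import *
where()"
```

```text
t 14.70 yaw 3.97 z 0.0966 knob0 in rod [196.31  -0.98] F cup 7.09 -0.09 -1.3 M [ 0.162 -1.81   0.047]
```

Request:
send_rows([
  [[-0.0014,0,0],0],
  [[-0.0028,0,0],0],
  [[-0.0042,0,0],0],
  [[-0.0056,0,0],0],
  [[-0.007,0,0],0],
])

```text
clock: 15.12
tool_pos: [0.4113, 0.0477, 0.0966]
orientation: [-179.9, -0.2, 4.0]
force: [6.0, 0.4, -3.2]
opening: 0.0236
gripper_force: 29.9
```

Request:
send_rows([
  [[-0.0014,0,0],0],
  [[-0.0028,0,0],0],
  [[-0.0042,0,0],0],
  [[-0.0056,0,0],0],
  [[-0.007,0,0],0],
])

```text
clock: 15.53
tool_pos: [0.4057, 0.0474, 0.0966]
orientation: [-179.9, -0.2, 4.0]
force: [6.9, 1.6, -2.2]
opening: 0.0236
gripper_force: 29.9
```

Request:
send_rows([
  [[-0.0014,0,0],0],
  [[-0.0028,0,0],0],
  [[-0.0042,0,0],0],
  [[-0.0056,0,0],0],
  [[-0.007,0,0],0],
])

```text
clock: 15.95
tool_pos: [0.4001, 0.047, 0.0966]
orientation: [-179.9, -0.2, 4.0]
force: [5.3, 0.9, -1.8]
opening: 0.0234
gripper_force: 29.9
```

```bash
python3 -c "
from h import *
where()
o=ctrl.get_obs(); print(o['tool_pos'])"
```

```text
t 15.95 yaw 3.97 z 0.0966 knob0 in rod [213.17  -1.02] F cup 5.31 0.52 -1.8 M [ 0.201 -1.785  0.028]
[0.40011531 0.04698605 0.09664045]
```

Request:
send_rows([
  [[-0.0014,0,0],0],
  [[-0.0028,0,0],0],
  [[-0.0042,0,0],0],
  [[-0.0056,0,0],0],
  [[-0.007,0,0],0],
])

```text
clock: 16.37
tool_pos: [0.3945, 0.0466, 0.0966]
orientation: [-179.9, -0.2, 4.0]
force: [6.4, 0.8, -1.9]
opening: 0.0237
gripper_force: 29.9
```

Request:
send_rows([
  [[-0.0007,0,0],0],
  [[-0.0014,0,0],0],
  [[-0.0021,0,0],0],
  [[-0.0028,0,0],0],
  [[-0.0035,0,0],0],
])

```text
clock: 16.78
tool_pos: [0.3917, 0.0464, 0.0966]
orientation: [-179.9, -0.2, 4.0]
force: [6.5, 0.6, -3.0]
opening: 0.0238
gripper_force: 29.9
```

```bash
python3 -c "
from h import *
where()"
```

```text
t 16.78 yaw 3.97 z 0.0966 knob0 in rod [221.6  -1. ] F cup 6.49 0.12 -3.02 M [ 0.065 -1.777  0.044]
```

Request:
send_rows([
  [[-0.0005,0,0],0],
  [[-0.001,0,0],0],
  [[-0.0015,0,0],0],
  [[-0.002,0,0],0],
  [[-0.0025,0,0],0],
])

```text
clock: 17.2
tool_pos: [0.39, 0.0464, 0.0967]
orientation: [-179.9, -0.2, 4.0]
force: [6.8, 0.8, -2.9]
opening: 0.0238
gripper_force: 29.9
```

Request:
send_rows([
  [[-0.0003,0,0],0],
  [[-0.0006,0,0],0],
  [[-0.0009,0,0],0],
  [[-0.0012,0,0],0],
  [[-0.0012,0,0],0],
])

```text
clock: 17.62
tool_pos: [0.3898, 0.0467, 0.097]
orientation: [-179.9, -0.3, 4.0]
force: [9.9, 0.6, -2.1]
opening: 0.0236
gripper_force: 29.9
```

Request:
send_rows([
  [[-0.0002,0,0],0],
  [[-0.0004,0,0],0],
  [[-0.0006,0,0],0],
  [[-0.0008,0,0],0],
  [[-0.0008,0,0],0],
])

```text
clock: 18.03
tool_pos: [0.3897, 0.047, 0.0972]
orientation: [-179.9, -0.3, 4.0]
force: [10.0, 0.9, -3.1]
opening: 0.0238
gripper_force: 30.0
```

```bash
python3 -c "
from h import *
where()
t=ctrl.snapshot('top');save(t,'t7');s=ctrl.snapshot('side');save(s,'s7')"
```

```text
t 18.03 yaw 3.98 z 0.0972 knob0 in rod [223.61  -1.77] F cup 10.05 0.18 -3.14 M [-0.22  -3.43  -0.207]
```

Run:
```python
from h import *
t=ctrl.snapshot("top"); s=ctrl.snapshot("side")
A=cv2.resize(t["color"][180:250,270:350],None,fx=5,fy=5,interpolation=cv2.INTER_CUBIC); B=cv2.resize(s["color"][200:270,260:340],None,fx=5,fy=5,interpolation=cv2.INTER_CUBIC)
w=cv2.resize(ctrl.snapshot("wrist")["color"],(320,240))
out=np.zeros((595,800,3),np.uint8); out[:350,:400]=A; out[:350,400:]=B; out[352:592,:320]=w
cv2.imwrite("pics/z7.png",out[:,:,::-1])
for d in (.030,.033,.035):
    for z in (.062,.05,.04): 
        w=np.r_[c2w(KN[0]-d,KN[1]),z]; print(d,z,((proj(t,w)[0]-[270,180]+.5)*5).round(0),((proj(s,w)[0]-[260,200]+.5)*5+[400,0]).round(0))
```

```text
0.03 0.062 [217. 149.] [599. 153.]
0.03 0.05 [217. 157.] [600. 173.]
0.03 0.04 [218. 163.] [601. 190.]
0.033 0.062 [218. 156.] [605. 154.]
0.033 0.05 [218. 164.] [606. 174.]
0.033 0.04 [218. 170.] [607. 191.]
0.035 0.062 [218. 161.] [609. 155.]
0.035 0.05 [218. 168.] [610. 175.]
0.035 0.04 [218. 174.] [611. 192.]
```

View pics/z7.png

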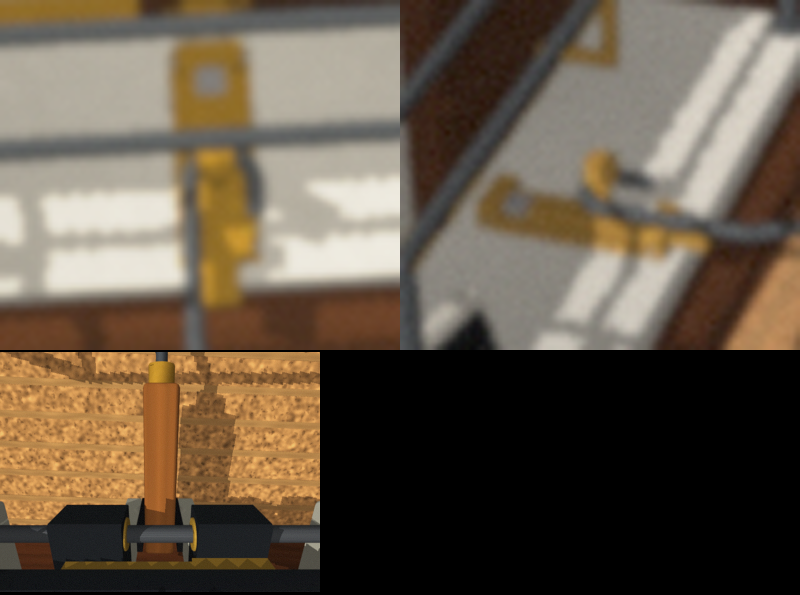

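The side crop has the knob head at about (601,165), which suggests a draw of roughly 31–32 mm. That may be a little short of the stop, so I'll measure it numerically.

Run:
```python
from h import *
a=cv2.imread("pics/side0.png"); b=cv2.imread("pics/s7.png"); s=ctrl.snapshot("side")
c=cv2.cvtColor(s["color"],cv2.COLOR_RGB2BGR)
def yel(im): 
    f=im.astype(np.float32); return 1-f[:,:,0]/(f[:,:,2]+1)   # brass: blue/red small
hd=lambda d,z:proj(s,np.r_[c2w(KN[0]-d,KN[1]),z])[0]
u0=hd(0,.056); print("pred0",u0,"pred35",hd(.035,.056), "per mm",(hd(.035,.056)-u0)/35)
np.set_printoptions(linewidth=200,precision=2,suppress=True)
def cen(im,u):
    y=yel(im); U=cv2.resize(y,None,fx=8,fy=8,interpolation=cv2.INTER_CUBIC); return y,U
for n,im,u in (("0",a,u0),("7",b,hd(.033,.056)),("now",c,hd(.033,.056))):
    y,U=cen(im,u)
    r0=int(round(u[1]))-6; c0=int(round(u[0]))-7; P=y[r0:r0+10,c0:c0+14]; print(n,r0,c0); print((P*100).astype(int))
```

```text
pred0 [288.078783   230.20750222] pred35 [301.40105442 232.50185977] per mm [0.38063633 0.06555307]
0 224 281
[[ 3 16 20 14 12 10  9  8  8  8  6  8  9  9]
 [11 17 14 10  9  8  8  9  8  8  8  8  9  9]
 [18 15 12 10  9  9 11 11 11  8  9 10  8  9]
 [19 13 12 10 11 15 17 17 16 13 11  9  8  9]
 [13 12 10 14 19 26 30 36 32 21 13  9  8  9]
 [10 11 12 18 34 45 50 53 53 35 17 11  8 10]
 [12 10 12 22 41 57 63 64 59 43 22 12 10  9]
 [ 8  8 11 23 44 61 68 62 61 48 25 10  9  7]
 [ 9 10 11 21 41 55 63 64 60 50 25 13 10  8]
 [10 11 13 20 36 54 60 64 61 44 25 12  8  8]]
7 226 294
[[ 7  8  9  7  9  7  9  9  9  9 10  9  8  7]
 [ 8  7  8  7 10  9  9  9  9  9  9 10  7  8]
 [ 9  9  7 10 11 12 13 12  9  9  9  8  9  7]
 [ 9  8 10 13 18 21 21 18 15 11  9  8  9  8]
 [ 8  9 15 25 35 42 41 34 24 15 11  9  7 10]
 [ 8 11 22 39 52 56 57 51 39 21 12  9  9  9]
 [ 8 14 27 48 60 63 63 61 51 29 15 10 10  8]
 [ 9 14 30 52 64 62 65 63 54 33 15  8  8  6]
 [ 9 14 30 52 63 64 66 64 58 39 17  6  6  8]
 [10 14 30 50 60 63 65 60 54 37 18  2  1  1]]
now 226 294
[[ 8 10  9  7  9  9  8  9  9  9  9  9  9  9]
 [ 9  8  7  8  9  8  9  9  9  9  9  7  9  8]
 [ 9 10  9  9 11 12 13 11 11  8 10  9  9  9]
 [ 9  8 11 13 17 22 23 20 13 11  8  9  9  9]
 [ 8 11 15 25 36 41 41 34 23 14 10  7  9  9]
 [ 9 11 21 40 51 55 56 54 40 23 15 10  8  9]
 [10 14 28 48 59 61 64 59 51 29 15  8 11  9]
 [10 13 30 52 61 63 64 63 57 33 15 10  8  6]
 [ 9 12 32 50 62 63 64 62 58 39 15  9  6  8]
 [10 13 29 50 62 66 64 60 53 39 13  1  5  3]]
```

Run:
```python
from h import *
for i in range(5):
    ctrl.snapshot("wrist"); where()
o=ctrl.get_obs(); print(o["tool_pos"],o["joint_pos"],o["tau"])
```

```text
t 18.38 yaw 3.98 z 0.0972 knob0 in rod [223.6   -1.75] F cup 10.9 -0.78 -2.72 M [-0.143 -3.402 -0.299]
t 18.43 yaw 3.98 z 0.0971 knob0 in rod [223.62  -1.74] F cup 10.22 -0.97 -2.47 M [-0.184 -3.41  -0.174]
t 18.48 yaw 3.98 z 0.0972 knob0 in rod [223.62  -1.77] F cup 9.97 -0.41 -2.4 M [-0.22  -3.372 -0.246]
t 18.53 yaw 3.98 z 0.0972 knob0 in rod [223.61  -1.77] F cup 11.03 -0.93 -2.2 M [-0.204 -3.418 -0.271]
t 18.58 yaw 3.98 z 0.0971 knob0 in rod [223.66  -1.73] F cup 10.82 -0.66 -2.37 M [-0.167 -3.401 -0.298]
[0.38960185 0.04691741 0.09714978] [ 36.18043442   7.85562697 -48.37240262   0.10790918 -33.41753915
  57.70857203] [  0.77483743 -28.54881227  11.95819885   1.98762931  -2.71824181
   0.22174902]
```

Run:
```python
from h import *
s=ctrl.snapshot("side"); t=ctrl.snapshot("top"); w=ctrl.snapshot("wrist"); o=ctrl.get_obs(); p=o["tool_pos"]; a=np.radians(o["orientation"][2]); R=np.array([[np.cos(a),-np.sin(a)],[np.sin(a),np.cos(a)]]); z=p[2]-.0547
W=lambda q,dz=0:np.r_[p[:2]+R@np.array([q[0]+G,q[1]]),z+dz]
for n,q in {"tip":(.169,-.014),"closed":(.199,0),"left":(.185,.014),"crank":(.13,.014),"ferr":(.07,0)}.items(): print(n,W(q).round(4),w2c(W(q)).round(4),"side",((proj(s,W(q))[0]-[260,200]+.5)*5+[400,0]).round(0),"top",((proj(t,W(q))[0]-[270,180]+.5)*5).round(0))
for uv in [(2*162,2*(384-352)),(2*160,2*(557-352))]:
    q=onz(w,uv,p[2]-.0407); print("handle end in rod",R.T@(q[:2]-p[:2])-[G,0])
```

```text
tip [0.5946 0.0472 0.0425] [-0.0946  0.0247] side [656. 181.] top [249. 215.]
closed [0.6236 0.0632 0.0425] [-0.0646  0.0387] side [590. 186.] top [213. 150.]
left [0.6086 0.0762 0.0425] [-0.0786  0.0527] side [606. 206.] top [182. 183.]
crank [0.5538 0.0724 0.0425] [-0.1336  0.0527] side [714. 225.] top [188. 308.]
ferr [0.4949 0.0543 0.0425] [-0.1936  0.0386] side [842. 230.] top [229. 446.]
handle end in rod [ 0.06400319 -0.00108103]
handle end in rod [-0.06687158  0.00027808]
```

Request:
send_rows([
  [[-0.0002,0,0],0],
  [[-0.0004,0,0],0],
  [[-0.0006,0,0],0],
  [[-0.0008,0,0],0],
  [[-0.001,0,0],0],
])

```text
clock: 19.15
tool_pos: [0.3894, 0.0472, 0.0974]
orientation: [-179.8, -0.4, 4.0]
force: [12.4, 0.1, -2.7]
opening: 0.0238
gripper_force: 30.0
```

Run:
```python
from h import *
for i in range(4):
    ctrl.snapshot("wrist"); where()
```

```text
t 19.20 yaw 3.99 z 0.0974 knob0 in rod [223.85  -2.07] F cup 12.89 -0.74 -3.17 M [-0.151 -3.956 -0.311]
t 19.25 yaw 3.99 z 0.0974 knob0 in rod [223.86  -2.09] F cup 11.39 -0.26 -2.54 M [-0.148 -3.935 -0.254]
t 19.30 yaw 3.99 z 0.0974 knob0 in rod [223.86  -2.09] F cup 12.46 -2.01 -3.08 M [-0.156 -3.975 -0.319]
t 19.35 yaw 3.99 z 0.0974 knob0 in rod [223.86  -2.1 ] F cup 12.22 0.45 -1.36 M [-0.216 -3.997 -0.288]
```

Run:
```python
from h import *
a=cv2.imread("pics/side0.png").astype(float); s7=cv2.imread("pics/s7.png").astype(float); s=ctrl.snapshot("side"); b=s["color"][:,:,::-1].astype(float)
np.set_printoptions(linewidth=200)
for im,r0,c0 in ((a,228,281),(s7,229,293),(b,229,293)):
    D=(im[...,2]-im[...,0])[r0:r0+9,c0:c0+15]
    print(D.astype(int))
    for row in D:
        m=np.sort(row)[-3:].mean(); bg=np.median(np.r_[row[:2],row[-3:]]); h=(m+bg)/2; i=np.argmax(row)
        l=next((k for k in range(i,0,-1) if row[k-1]<h),None); r=next((k for k in range(i,14) if row[k+1]<h),None)
        if l and r: 
            L=l-(row[l]-h)/(row[l]-row[l-1]); Rr=r+(row[r]-h)/(row[r]-row[r+1]); print(round(c0+L,2),round(c0+Rr,2),round(c0+(L+Rr)/2,2))
```

```text
[[13 14 13 18 24 32 35 42 37 26 17 12 11 12 12]
 [12 14 16 22 39 51 55 56 57 40 21 14 11 14 13]
 [15 13 15 27 47 62 68 68 64 47 26 16 13 12 12]
 [10 10 14 28 48 69 73 68 68 53 29 13 12  9 11]
 [12 13 14 26 47 63 71 71 68 55 29 16 13 11 12]
 [12 14 17 25 42 63 69 72 68 50 30 15 11 11 11]
 [26 23 21 22 35 53 66 71 62 38 22 15 11 13 12]
 [46 40 31 20 26 42 62 68 53 30 19 14 11 10 11]
 [62 55 37 22 21 38 60 64 50 26 14 13 12 13 12]]
285.12 290.11 287.62
284.74 290.29 287.51
284.64 290.34 287.49
284.6 290.54 287.57
284.71 290.54 287.63
284.9 290.48 287.69
285.26 289.93 287.59
285.62 289.74 287.68
285.97 289.52 287.75
[[ 10  13  11  14  19  26  31  31  26  21  15  12  11  13  12]
 [ 13  11  12  21  37  53  64  61  47  31  20  15  13  10  14]
 [ 11  11  16  32  61  86  92  87  67  48  26  17  13  13  13]
 [ 12  11  20  42  78 100 102  93  77  60  35  19  14  13  11]
 [ 12  13  20  45  85 110 101  89  76  60  37  17   9  10   8]
 [ 13  13  19  45  87 108 105  91  76  64  38  16   5   6   8]
 [ 14  13  19  42  83 105 103  91  76  59  35  13   1   0   0]
 [ 10  12  13  33  74  97 106  96  77  
[... 330 characters left out ...]
 11  12]
 [ 12  10  12  21  38  53  63  62  48  33  20  15  13  12  11]
 [ 13  13  15  29  62  83  90  87  68  47  29  17  11  11  12]
 [ 12  13  17  40  78 100 101  92  76  55  34  18  13  10  11]
 [ 14  12  19  45  86 108 102  88  74  61  39  17   9  10  11]
 [ 11  13  18  44  84 107 104  89  78  61  38  15   4   6   6]
 [ 12  13  20  42  83 106 103  92  76  62  38  11   3   1   2]
 [ 12  12  12  35  71  96 105  95  75  55  26   8   2  -1   1]
 [ 15  13  11  19  43  77  98  95  71  43  19   9   6   7   6]]
297.21 301.63 299.42
296.86 301.82 299.34
296.62 301.89 299.25
296.39 302.01 299.2
296.25 302.27 299.26
296.23 302.35 299.29
296.24 302.43 299.33
296.43 302.16 299.29
297.16 301.8 299.48
```

Run:
```python
from h import *
a=cv2.imread("pics/top0.png").astype(float); t=ctrl.snapshot("top"); b=t["color"][:,:,::-1].astype(float)
np.set_printoptions(linewidth=220)
print("R t0 rows186-206 cols305-320"); print(a[186:207,305:321,2].astype(int))
print("R now rows 203-232"); print(b[203:232,305:321,2].astype(int))
for d in (0,.0315,.035):
    for z in (.062,.05): print(d,z,[proj(t,np.r_[c2w(KN[0]-d+e,KN[1]),z])[0].round(1).tolist() for e in (-.0085,0,.0085)])
```

```text
R t0 rows186-206 cols305-320
[[100  97  97  94  94  95  96  96  95  97 103 111 116 119 121 128]
 [122 121 115 110 111 115 116 118 116 119 125 134 145 149 153 160]
 [146 140 135 132 132 132 134 136 134 135 140 145 154 159 167 173]
 [148 144 143 141 141 142 142 142 142 142 144 147 148 153 162 173]
 [143 142 144 143 144 144 142 142 144 142 144 144 142 143 152 169]
 [138 141 142 142 142 143 142 142 141 141 141 140 137 137 149 168]
 [138 140 142 143 142 142 143 140 139 140 139 136 133 132 148 166]
 [137 136 140 143 143 144 143 141 139 138 138 132 129 133 148 167]
 [138 135 137 141 144 147 146 145 144 142 139 135 132 139 150 168]
 [141 139 140 143 146 146 146 148 146 145 141 138 139 143 154 168]
 [143 141 142 144 145 147 147 147 147 147 144 142 142 145 155 168]
 [146 143 142 143 145 147 147 147 146 144 142 141 143 148 156 170]
 [148 144 143 140 142 144 145 146 145 142 138 139 142 146 154 168]
 [147 144 142 138 137 138 140 142 141 135 134 138 141 144 152 167]
 [146 145 141 137 132 130 129 132 130 130 132 138 142 145 151 162]
 [147 144 142 140 134 127 120 118 119 126 135 141 144 143 148 158]
[... 1956 characters left out ...]
88 172]
 [166 140 112  99 102 122 138 144 145 160 180 197 202 200 193 172]
 [184 152 119 101 105 124 138 145 148 158 177 195 202 201 190 170]
 [203 165 125 103 106 125 139 144 146 154 170 186 195 193 185 165]
 [214 172 128 104 105 125 141 145 145 149 156 170 177 176 169 157]
 [217 178 131 105 105 128 146 149 147 146 148 152 156 156 151 149]]
0 0.062 [[312.4, 199.5], [312.2, 195.7], [312.0, 191.9]]
0 0.05 [[312.5, 201.2], [312.3, 197.4], [312.1, 193.6]]
0.0315 0.062 [[313.2, 213.9], [313.0, 210.0], [312.8, 206.1]]
0.0315 0.05 [[313.2, 215.4], [313.0, 211.5], [312.8, 207.7]]
0.035 0.062 [[313.3, 215.5], [313.1, 211.6], [312.9, 207.7]]
0.035 0.05 [[313.3, 217.0], [313.1, 213.1], [312.9, 209.3]]
```

Request:
send_rows([
  [[0.002,0,0],0],
  [[0.004,0,0],0],
  [[0.006,0,0],0],
  [[0.009,0,0],0],
  [[0.013,0,0],0],
])

```text
clock: 19.87
tool_pos: [0.3955, 0.0455, 0.0958]
orientation: [180.0, 0.1, 3.9]
force: [-0.3, -0.3, -1.3]
opening: 0.0239
gripper_force: 29.9
```

Request:
send_rows([
  [[0.006,0,0],0],
  [[0.013,0,0],0],
  [[0.02,0,0],0],
  [[0.027,0,0],0],
  [[0.032,0,0],0],
])

```text
clock: 20.28
tool_pos: [0.4227, 0.0479, 0.096]
orientation: [180.0, -0.0, 3.9]
force: [-0.2, -0.5, -0.4]
opening: 0.0239
gripper_force: 29.9
```

Request:
send_rows([
  [[0,-0.01,0],0],
  [[0,-0.02,0],0],
  [[0,-0.03,0],0],
  [[0,-0.045,0],0],
  [[0,-0.06,0],0],
])

```text
clock: 20.7
tool_pos: [0.4182, 0.0966, 0.0961]
orientation: [-180.0, 0.0, 3.9]
force: [0.5, 0.2, -1.0]
opening: 0.0238
gripper_force: 29.9
```

Run:
```python
from h import *
where()
a=cv2.imread("pics/side0.png").astype(float); s=ctrl.snapshot("side"); t=ctrl.snapshot("top"); save(s,"s8"); save(t,"t8"); b=s["color"][:,:,::-1].astype(float)
np.set_printoptions(linewidth=200)
print((b[...,2]-b[...,0])[228:244,291:309].astype(int))
print((a[...,2]-a[...,0])[228:244,278:296].astype(int))
```

```text
t 20.70 yaw 3.93 z 0.0961 knob0 in rod [191.74 -49.1 ] F cup 0.56 0.19 -1.01 M [-0.044  0.18   0.015]
[[ 12  12  10  13  14  11  11  17  17  17  16  13  13  11  12  13  11  11]
 [ 11  12  13  12  14  12  19  26  36  34  28  21  15  13  11  11  11  10]
 [ 11   8  12  10  15  19  37  54  64  61  48  31  20  16  11  10  12  14]
 [ 13  14  14  11  16  31  61  85  92  87  68  49  30  19  11  12  12  12]
 [ 12  10  14  14  18  41  79 101 104  94  77  56  37  19  14  13  12  12]
 [ 12  12  13  13  18  45  88 108 105  89  81  62  40  20  12  12  12  14]
 [ 11  10  14  12  18  45  87 111 107  87  78  63  36  18  13  12  14  15]
 [ 11  11  15  11  18  41  83 106 104  90  76  60  33  17  15  12  15  15]
 [ 14  12  12  14  15  33  67  95 104  95  74  50  29  16  12  14  14  16]
 [ 14  13  14  12  12  24  45  74 100 102  75  40  20  12  12  16  16  14]
 [ 23  21  18  18  16  18  30  59  94 102  73  35  17  13  13  14  14  12]
 [ 40  36  32  26  25  24  31  58  90 104  73  35  18  14  15  13  15  13]
 [ 59  57  52  49  44  42  45  67  95 102  77  46  30  25  22  20  17  16]
 [ 68  68  68  65  68  
[... 415 characters left out ...]
29 13 12  9 11]
 [17 13 12 12 13 14 26 47 63 71 71 68 55 29 16 13 11 12]
 [13 15 13 12 14 17 25 42 63 69 72 68 50 30 15 11 11 11]
 [16 19 24 26 23 21 22 35 53 66 71 62 38 22 15 11 13 12]
 [25 31 42 46 40 31 20 26 42 62 68 53 30 19 14 11 10 11]
 [38 49 63 62 55 37 22 21 38 60 64 50 26 14 13 12 13 12]
 [54 62 64 65 60 45 35 32 38 62 66 46 27 17 12 13 14 12]
 [64 65 64 66 63 58 53 47 50 61 69 54 33 22 19 18 16 15]
 [67 65 67 65 64 65 63 62 63 65 69 59 47 40 34 29 24 23]
 [67 66 67 68 65 68 64 66 67 67 69 68 59 55 52 49 44 43]
 [70 65 70 65 67 68 71 67 67 69 70 70 64 64 64 61 62 61]
 [65 67 66 66 69 69 71 66 67 72 65 67 68 68 67 64 65 70]
 [61 64 63 65 66 68 69 68 71 70 75 71 66 71 69 69 70 71]]
```

Run:
```python
from h import *
s=ctrl.snapshot("side"); b=s["color"][:,:,::-1].astype(float); a=cv2.imread("pics/side0.png").astype(float)
np.set_printoptions(linewidth=220)
y0=KN[1]
for z in (.05,.07,.09,.11,.13): print("bar",z,proj(s,np.r_[c2w(-.04,y0-.11),z])[0].round(2), "stem0" ,proj(s,np.r_[c2w(-.04,y0),z])[0].round(2))
for z in (.04,.045): print("stem",z,proj(s,np.r_[c2w(-.04,y0),z])[0].round(2),proj(s,np.r_[c2w(-.075,y0),z])[0].round(2))
D=(a[...,2]-a[...,0]); print(D[176:216,292:312:1].astype(int))
```

```text
bar 0.05 [303.29 210.05] stem0 [288.21 232.23]
bar 0.07 [303.02 203.53] stem0 [287.78 225.45]
bar 0.09 [302.75 196.9 ] stem0 [287.35 218.56]
bar 0.11 [302.47 190.15] stem0 [286.9  211.53]
bar 0.13 [302.19 183.28] stem0 [286.45 204.37]
stem 0.04 [288.42 235.57] [301.64 237.88]
stem 0.045 [288.31 233.9 ] [301.57 236.21]
[[ 16   6  -1  -2   4   8   8  13  11  13  17  22  26  31  29  29  27  26  35  23]
 [  6   1   1   3  10  13  13  14  11  13  17  24  30  33  30  29  34  27  23  13]
 [  3   1   4  17  24  24  23  23  18  17  18  23  28  28  30  30  28  20  12   4]
 [  0   3  21  44  57  59  55  51  44  36  29  23  30  29  31  30  26  15   5   2]
 [  1  17  47  73  92 101  98  95  85  68  45  34  25  30  32  27  21  12   2  -2]
 [  5  28  57  78  97 111 115 115 109  91  65  38  30  26  26  26  14   1  -1  -2]
 [ 10  32  49  58  66  80  91 105 108  95  67  40  29  30  23  15   4   2  -2   0]
 [ 19  29  33  27  31  37  55  80 101  88  66  43  34  27  17  10   1  -6   1   6]
 [ 28  24  22  17  16  20  34  68  94  86  63  44  25  25  10   3  -2  -1   5  13]
 [ 33  27  21  15  14  17  29  63
[... 1840 characters left out ...]
37  16   9  11  10  12  14  12  11]
 [  4  17  23  25  20  17  14  21  36  59  61  36  19  13  12  11  10  13  12  10]
 [ 17  38  46  39  36  31  26  30  48  64  60  36  18  12  13  11  10   9  11   8]
 [ 30  53  65  62  58  53  50  50  60  66  61  36  17  14  12  12  11  11  10  13]
 [ 35  50  56  60  63  61  63  64  64  70  60  37  18  12  11  13  10   8  12  11]
 [ 26  29  33  37  38  44  46  52  54  56  49  31  16  12  11  14   9  11  10  11]
 [ 16  17  17  18  20  22  27  27  30  29  32  24  13  11  10  12  11  10  10  11]
 [ 13  12  14  13  12  13  12  13  17  17  17  14  10   9  10  11   9  10  11  11]
 [ 13  12  11  10  10  12  12  11  13  12  11   9  13  11  11   9  12  11  11  12]]
```

The blocked position is rigid. Measured against the door bar (known to be at x = -40 mm), the draw comes to about 34.3 mm, so the bolt is at its stop. Moving on to the door.

Run:
```python
from h import *
o=ctrl.get_obs(); p=o["tool_pos"]; A=(p[0],p[1],.150,CY)
c=w2c(p); b=lambda x,y:(*c2w(x,y),.150,CY)
BAR=(KN[0],KN[1]-.11)
D=tcp(BAR,(.180,.035),0,.0953); cd=w2c(D); print(c,cd)
plan([A,b(c[0]-.048,c[1]),b(c[0]-.048,(c[1]+cd[1])/2),b(c[0]-.048,cd[1]),D])
for w in (b(c[0]-.048,c[1]),b(c[0]-.048,cd[1]),D): print(np.round(w,4),np.hypot(w[0],w[1]))
```

```text
[-0.26705574  0.08629215] [-0.2555 -0.108 ]
[[0.0000,0.0000,-0.0673],0.0013]  53.8 mm -0.1 deg
[[-0.0600,-0.0000,-0.0000],-0.0000]  48.0 mm 0.0 deg
[[-0.0000,0.1214,-0.0000],-0.0000]  97.1 mm 0.0 deg
[[-0.0000,0.1214,-0.0000],-0.0000]  97.1 mm 0.0 deg
[[0.0744,-0.0000,-0.0000],-0.0000]  59.6 mm 0.0 deg
[0.3705 0.0935 0.15   3.93  ] 0.38208658668797546
[ 0.3838 -0.1003  0.15    3.93  ] 0.39668697656553614
[ 0.4432 -0.0963  0.15    3.93  ] 0.45353530506954026
```

Request:
send_rows([
  [[0,0,-0.012],0],
  [[0,0,-0.026],0],
  [[0,0,-0.04],0],
  [[0,0,-0.054],0],
  [[0,0,-0.0673],0],
])

```text
clock: 21.27
tool_pos: [0.4181, 0.0954, 0.1504]
orientation: [180.0, 0.0, 3.9]
force: [-0.0, -0.2, -1.4]
opening: 0.0237
gripper_force: 29.9
```

Request:
send_rows([
  [[-0.012,0,0],0],
  [[-0.024,0,0],0],
  [[-0.036,0,0],0],
  [[-0.048,0,0],0],
  [[-0.06,0,0],0],
])

```text
clock: 21.68
tool_pos: [0.369, 0.0918, 0.1493]
orientation: [180.0, 0.1, 3.9]
force: [0.9, 0.9, -0.9]
opening: 0.0238
gripper_force: 29.9
```

Request:
send_rows([
  [[0,0.024,0],0],
  [[0,0.048,0],0],
  [[0,0.072,0],0],
  [[0,0.096,0],0],
  [[0,0.1214,0],0],
])

```text
clock: 22.1
tool_pos: [0.3763, -0.0052, 0.1497]
orientation: [180.0, 0.0, 4.0]
force: [-0.0, 0.4, -1.0]
opening: 0.0239
gripper_force: 29.9
```

Request:
send_rows([
  [[0,0.026,0],0],
  [[0,0.052,0],0],
  [[0,0.078,0],0],
  [[0,0.104,0],0],
  [[0,0.1214,0],0],
])

```text
clock: 22.52
tool_pos: [0.3829, -0.1025, 0.1496]
orientation: [180.0, 0.0, 3.9]
force: [0.1, -0.5, -1.6]
opening: 0.0239
gripper_force: 29.9
```

Request:
send_rows([
  [[0,0,0],0],
  [[0.01,0,0],0],
  [[0.02,0,0],0],
  [[0.03,0,0],0],
  [[0.04,0,0],0],
])

```text
clock: 22.93
tool_pos: [0.4171, -0.0984, 0.15]
orientation: [180.0, -0.0, 4.0]
force: [0.4, 0.0, -1.2]
opening: 0.0238
gripper_force: 29.9
```

Request:
send_rows([
  [[0.008,0,0],0],
  [[0.016,0,0],0],
  [[0.024,0,0],0],
  [[0.032,0,0],0],
  [[0.0344,0,0],0],
])

```text
clock: 23.35
tool_pos: [0.4445, -0.0972, 0.1499]
orientation: [180.0, -0.0, 3.9]
force: [0.5, -0.7, -1.0]
opening: 0.0238
gripper_force: 29.9
```

Run:
```python
from h import *
where()
o=ctrl.get_obs(); p=o["tool_pos"]; a=np.radians(o["orientation"][2]); R=np.array([[np.cos(a),-np.sin(a)],[np.sin(a),np.cos(a)]])
print("bar in rod",R.T@(c2w(KN[0],KN[1]-.11)-p[:2])-[G,0],p)
```

```text
t 23.35 yaw 3.94 z 0.1499 knob0 in rod [178.79 145.94] F cup 0.42 -0.76 -0.96 M [-0.124  0.211 -0.022]
bar in rod [0.17876405 0.03594497] [ 0.44451235 -0.09716421  0.14990236]
```

Request:
send_rows([
  [[0,-0.003,0],0],
  [[0,-0.006,0],0],
  [[0,-0.009,0],0],
  [[0,-0.012,0],0],
  [[0,-0.014,0],0],
])

```text
clock: 23.77
tool_pos: [0.4423, -0.0859, 0.15]
orientation: [-180.0, -0.0, 3.9]
force: [0.2, 0.2, -1.0]
opening: 0.024
gripper_force: 29.9
```

Request:
send_rows([
  [[0,-0.0015,0],0],
  [[0,-0.003,0],0],
  [[0,-0.0045,0],0],
  [[0,-0.006,0],0],
  [[0,-0.0075,0],0],
])

```text
clock: 24.18
tool_pos: [0.4421, -0.0801, 0.1499]
orientation: [-180.0, 0.0, 3.9]
force: [0.3, -0.5, -1.2]
opening: 0.0236
gripper_force: 29.9
```

Request:
send_rows([
  [[0,-0.002,0],0],
  [[0,-0.004,0],0],
  [[0,-0.006,0],0],
  [[0,-0.008,0],0],
  [[0,-0.01,0],0],
])

```text
clock: 24.6
tool_pos: [0.4415, -0.0721, 0.1499]
orientation: [180.0, 0.0, 3.9]
force: [-0.2, -2.1, -0.1]
opening: 0.0241
gripper_force: 30.0
```

```bash
cat >> h.py <<'E'
def barcol(s):
    b=s["color"].astype(float); D=b[...,0]-b[...,2]; return D
E
python3 - <<'E'
from h import *
for i in range(3): ctrl.snapshot("wrist"); where()
s=ctrl.snapshot("side"); D=barcol(s); np.set_printoptions(linewidth=220); print(D[200:222:2,285:312].astype(int))
for d in (0,.005,.01,.015): print(d,proj(s,np.r_[c2w(-.04,KN[1]-.11+d),.055])[0])
E
```

```text
t 24.65 yaw 3.92 z 0.1499 knob0 in rod [179.99 120.67] F cup -0.43 -0.66 -1.55 M [-0.371  0.299 -0.167]
t 24.70 yaw 3.94 z 0.1499 knob0 in rod [179.98 120.63] F cup -0.11 -1.0 -1.64 M [-0.423  0.318 -0.166]
t 24.75 yaw 3.94 z 0.1499 knob0 in rod [180.03 120.7 ] F cup -0.79 -0.6 -1.45 M [-0.359  0.353 -0.136]
[[28 30 30 28 33 31 30 32 27 17  7  1  1  8 26 49 47 29 14 10 10 11  9 10  9  8 11]
 [32 30 27 27 24 30 28 24  9  2 -2  2 13 35 61 67 55 31 18 11 12 10 10 11 12 12 11]
 [28 30 26 27 27 20 13  6 -1 -2  1 17 26 36 54 66 56 33 18 10 12 11 11 13 12 11 12]
 [26 30 24 28 20  8  2 -4 -1  4 18 21 16 21 40 61 59 35 17 11 12 12 13 12 12 12 11]
 [31 29 30 16  5  0  0  1  7 16 18 14 13 19 37 62 61 39 19 12 10 13 11 10 12 11 11]
 [31 37 33 14  0 -2 11 30 42 35 29 25 23 28 45 62 62 38 19 13 11 12 11 12 11 12  9]
 [20 12  7  2  2 11 35 53 62 65 63 65 63 63 64 69 64 39 20 13 10 14 12 13 11 13 13]
 [ 3  0 -7 -1  7 12 19 21 20 24 26 32 36 37 43 46 41 26 16 13 10 12 12 11 11 10 10]
 [-2 -2  0 12 15 15 11 10  9 10 10 12 13 10 14 14 14 11 10 11 13 12 10  9 10 12 11]
 [ 1  8 14 13 13 13  9 10 10 11 10 13 11  9 11 10 11 10 12 12 11 11 12 12 12 11 11]
 [10 18 17 13  9 12 13 11 11 12 11 13 12 12 11 11 11 12 14 11 11 12 12 11 12 10 12]]
0 [303.22261555 208.42793875]
0.005 [302.57790885 209.37081818]
0.01 [301.92937803 210.31929038]
0.015 [301.27698895 211.27340525]
```

Request:
send_rows([
  [[0,-0.005,0],0],
  [[0,-0.01,0],0],
  [[0,-0.015,0],0],
  [[0,-0.02,0],0],
  [[0,-0.025,0],0],
])

```text
clock: 25.22
tool_pos: [0.4401, -0.0518, 0.1499]
orientation: [180.0, 0.0, 3.9]
force: [-1.3, -1.7, -0.8]
opening: 0.0237
gripper_force: 30.0
```

Request:
send_rows([
  [[0,-0.005,0],0],
  [[0,-0.01,0],0],
  [[0,-0.015,0],0],
  [[0,-0.02,0],0],
  [[0,-0.025,0],0],
])

```text
clock: 25.63
tool_pos: [0.4387, -0.0319, 0.1499]
orientation: [180.0, 0.0, 3.9]
force: [-0.5, -1.6, -0.7]
opening: 0.024
gripper_force: 30.0
```

Run:
```python
from h import *
where()
```

```text
t 25.63 yaw 3.93 z 0.1499 knob0 in rod [180.04  80.47] F cup -0.62 -1.53 -0.67 M [-0.595  0.431 -0.28 ]
```

Request:
send_rows([
  [[0,-0.005,0],0],
  [[0,-0.01,0],0],
  [[0,-0.015,0],0],
  [[0,-0.02,0],0],
  [[0,-0.025,0],0],
])

```text
clock: 26.05
tool_pos: [0.4374, -0.0119, 0.1499]
orientation: [-180.0, 0.0, 3.9]
force: [-1.2, -1.2, -1.2]
opening: 0.0241
gripper_force: 30.0
```

Request:
send_rows([
  [[0,-0.005,0],0],
  [[0,-0.01,0],0],
  [[0,-0.015,0],0],
  [[0,-0.02,0],0],
  [[0,-0.025,0],0],
])

```text
clock: 26.47
tool_pos: [0.4361, 0.008, 0.1499]
orientation: [180.0, 0.0, 3.9]
force: [-0.5, -1.1, -1.3]
opening: 0.0239
gripper_force: 30.0
```

Request:
send_rows([
  [[0,-0.005,0],0],
  [[0,-0.01,0],0],
  [[0,-0.015,0],0],
  [[0,-0.019,0],0],
  [[0,-0.022,0],0],
])

```text
clock: 26.88
tool_pos: [0.4349, 0.0256, 0.1499]
orientation: [-180.0, -0.0, 3.9]
force: [-0.8, -0.9, -1.3]
opening: 0.0235
gripper_force: 30.0
```

Request:
send_rows([
  [[0,-0.002,0],0],
  [[0,-0.004,0],0],
  [[0,-0.006,0],0],
  [[0,-0.008,0],0],
  [[0,-0.01,0],0],
])

```text
clock: 27.3
tool_pos: [0.4344, 0.0332, 0.1499]
orientation: [-180.0, -0.0, 3.9]
force: [-0.7, -1.8, -1.7]
opening: 0.0234
gripper_force: 30.0
```

Run:
```python
from h import *
where()
```

```text
t 27.30 yaw 3.92 z 0.1499 knob0 in rod [179.93  15.25] F cup -0.83 -1.73 -1.65 M [-0.575  0.376 -0.244]
```

Request:
send_rows([
  [[0,-0.0015,0],0],
  [[0,-0.003,0],0],
  [[0,-0.0045,0],0],
  [[0,-0.006,0],0],
  [[0,-0.0075,0],0],
])

```text
clock: 27.72
tool_pos: [0.434, 0.0392, 0.1499]
orientation: [-180.0, -0.0, 3.9]
force: [0.2, -2.1, -0.4]
opening: 0.0241
gripper_force: 30.0
```

Request:
send_rows([
  [[0,-0.001,0],0],
  [[0,-0.002,0],0],
  [[0,-0.003,0],0],
  [[0,-0.004,0],0],
  [[0,-0.005,0],0],
])

```text
clock: 28.13
tool_pos: [0.4337, 0.0432, 0.1499]
orientation: [180.0, -0.0, 3.9]
force: [-0.5, -0.4, -2.0]
opening: 0.0238
gripper_force: 30.0
```

Run:
```python
from h import *
where(); ctrl.snapshot("wrist"); where()
```

```text
t 28.13 yaw 3.92 z 0.1499 knob0 in rod [179.95   5.24] F cup -0.57 -0.32 -2.0 M [-0.585  0.393 -0.26 ]
t 28.18 yaw 3.93 z 0.1499 knob0 in rod [179.9    5.16] F cup -0.58 -0.9 -1.93 M [-0.419  0.363 -0.245]
```

Request:
send_rows([
  [[0,-0.0008,0],0],
  [[0,-0.0016,0],0],
  [[0,-0.0024,0],0],
  [[0,-0.0032,0],0],
  [[0,-0.004,0],0],
])

```text
clock: 28.6
tool_pos: [0.4334, 0.0464, 0.1499]
orientation: [180.0, 0.0, 3.9]
force: [-0.6, -1.5, -0.6]
opening: 0.0239
gripper_force: 30.0
```

Run:
```python
from h import *
where()
```

```text
t 28.60 yaw 3.93 z 0.1499 knob0 in rod [179.96   2.06] F cup -0.73 -1.46 -0.6 M [-0.569  0.36  -0.226]
```

Request:
send_rows([
  [[0,-0.0008,0],0],
  [[0,-0.0016,0],0],
  [[0,-0.0024,0],0],
  [[0,-0.0032,0],0],
  [[0,-0.0032,0],0],
])

```text
clock: 29.02
tool_pos: [0.4333, 0.049, 0.1499]
orientation: [-180.0, -0.0, 3.9]
force: [-0.2, -1.1, -0.6]
opening: 0.0235
gripper_force: 30.0
```

Run:
```python
from h import *
where()
```

```text
t 29.02 yaw 3.93 z 0.1499 knob0 in rod [179.92  -0.59] F cup -0.28 -1.13 -0.56 M [-0.518  0.373 -0.232]
```

Request:
send_rows([
  [[0,-0.0008,0],0],
  [[0,-0.0016,0],0],
  [[0,-0.0024,0],0],
  [[0,-0.0032,0],0],
  [[0,-0.0032,0],0],
])

```text
clock: 29.43
tool_pos: [0.4331, 0.0515, 0.1499]
orientation: [180.0, 0.0, 3.9]
force: [-0.8, -1.9, -1.4]
opening: 0.0238
gripper_force: 30.0
```

Run:
```python
from h import *
where()
```

```text
t 29.43 yaw 3.92 z 0.1499 knob0 in rod [180.    -3.02] F cup -0.94 -1.8 -1.44 M [-0.789  0.356 -0.37 ]
```

Request:
send_rows([
  [[0,-0.0006,0],0],
  [[0,-0.0012,0],0],
  [[0,-0.0018,0],0],
  [[0,-0.0024,0],0],
  [[0,-0.0024,0],0],
])

```text
clock: 29.85
tool_pos: [0.4328, 0.0532, 0.1499]
orientation: [180.0, 0.0, 3.9]
force: [0.1, -1.7, -1.2]
opening: 0.024
gripper_force: 30.3
```

Run:
```python
from h import *
where()
s=ctrl.snapshot("side"); t=ctrl.snapshot("top"); save(s,"s9"); save(t,"t9")
```

```text
t 29.85 yaw 3.90 z 0.1499 knob0 in rod [180.12  -4.76] F cup 0.01 -1.75 -1.24 M [-1.226  0.307 -0.668]
```

Request:
send_rows([
  [[0,-0.0006,0],0],
  [[0,-0.0012,0],0],
  [[0,-0.0018,0],0],
  [[0,-0.0024,0],0],
  [[0,-0.0024,0],0],
])

```text
clock: 30.37
tool_pos: [0.4326, 0.0551, 0.1498]
orientation: [180.0, 0.0, 3.9]
force: [-1.5, -5.1, -1.2]
opening: 0.024
gripper_force: 30.6
```

Run:
```python
from h import *
where()
s=ctrl.snapshot("side"); t=ctrl.snapshot("top"); save(s,"s10"); save(t,"t10")
np.set_printoptions(linewidth=220)
for d in (.12,.125,.13): print(d,[proj(s,np.r_[c2w(-.04,KN[1]-.11+d),z])[0].round(1).tolist() for z in (.048,.09,.138)],[proj(t,np.r_[c2w(-.04,KN[1]-.11+d),z])[0].round(1).tolist() for z in (.048,.138)])
a,b=(cv2.imread(f"pics/{n}.png").astype(int) for n in ("s9","s10"))
D=barcol(s); print(D[224:246:2,272:300].astype(int)); print(np.abs(a-b)[190:260,260:310].mean())
```

```text
t 30.37 yaw 3.91 z 0.1498 knob0 in rod [180.18  -6.66] F cup -1.85 -5.01 -1.23 M [-1.682  0.533 -0.942]
0.12 [[286.8, 235.1], [285.8, 220.7], [284.7, 203.5]] [[307.6, 197.9], [306.9, 184.3]]
0.125 [[286.0, 236.2], [285.1, 221.8], [283.9, 204.6]] [[305.3, 198.0], [304.3, 184.5]]
0.13 [[285.3, 237.3], [284.3, 222.8], [283.2, 205.6]] [[303.0, 198.1], [301.8, 184.6]]
[[ 30  34  30  34  23  11   4  -1   0   9  34  51  39  19  10  11   9   9   7   9   7   8   5   3   1  -1   0  -2]
 [ 30  30  27  20   9   0  -1   3  15  41  62  68  46  24  14  11  11  11  10  12  13  11  12   9   9  10  12  11]
 [ 23  22  10   2  -2  -2   1  17  33  49  65  70  49  26  15  11  11  10  12  12  11  11  12  13  14  14  16  19]
 [ 14   6  -2  -7  -3   6  19  21  20  31  55  68  54  28  16  14  12  12  10  11  12  11  11  14  19  37  53  63]
 [  4  -1  -2  -1   7  16  16  14  17  26  51  67  59  30  19  12  11  12  11  12  12  13  13  17  41  81 103 104]
 [ -2  -3   4  21  24  24  17  20  22  39  55  68  63  37  20  12  11  13  10  13  11  12  14  19  46  86 111 106]
 [  6  22  46  65  66  59  56  60  68  73  73  75  64  40  20  16  13  14  13  14  13  11  11  19  33  68  95 104]
 [ 21  34  46  49  61  74  74  77  75  71  70  74  66  47  34  27  29  24  25  23  23  17  16  15  20  31  57  95]
 [ 16  17  21  36  55  68  71  63  49  32  30  30  31  33  46  58  66  65  61  59  58  51  46  43  44  45  67  96]
 [ 16  14  20  42  61  67  71  61  43  28  20  20  24  43  61  73  71  74  74  72  73  68  69  72  67  70  84 102]
 [ 14  15  19  32  45  51  56  62  63  64  60  61  58  63  69  73  72  73  75  74  73  73  72  71  73  74  89 102]]
2.154857142857143
```

The bar stands at column ~283, the predicted position for 0.13 m, and the force is rising at the stop, so the door is fully open. Next I back off and withdraw.

Run:
```python
from h import *
o=ctrl.get_obs(); p=o["tool_pos"]; c=w2c(p); P=lambda x,y,yaw,z=.150:(*c2w(x,y),z,yaw)
w=[P(c[0],c[1]-.018,CY),P(c[0]-.062,c[1]-.018,CY),P(c[0]-.062,c[1]-.018,-28)]
x,y=w[-1][:2]; w+=[(x,y+.07,.15,-61),(x+.01,y+.16,.15,-95),(.4105,.3335,.15,-95),(.4105,.3335,.0725,-95)]
for k in w: print(np.round(k,4),np.hypot(k[0],k[1]).round(3))
plan(w)
t=cv2.imread("pics/top0.png"); s=ctrl.snapshot("top")
for uv in [(117,258),(510,252),(517,340),(110,347)]: print("runner",onz(s,uv,.003).round(3))
```

```text
[0.4339 0.0372 0.15   3.93  ] 0.435
[0.372  0.0329 0.15   3.93  ] 0.373
[  0.372    0.0329   0.15   -28.    ] 0.373
[  0.372    0.1029   0.15   -61.    ] 0.386
[  0.382    0.1929   0.15   -95.    ] 0.428
[  0.4105   0.3335   0.15   -95.    ] 0.529
[ 4.105e-01  3.335e-01  7.250e-02 -9.500e+01] 0.529
[[0.0000,0.0225,-0.0002],-0.0002]  18.0 mm 0.0 deg
[[-0.0775,0.0000,-0.0000],-0.0000]  62.0 mm 0.0 deg
[[0.0000,0.0000,-0.0000],0.3548]  0.0 mm -31.9 deg
[[-0.0411,-0.0773,-0.0000],0.3667]  70.0 mm -33.0 deg
[[-0.0923,-0.0655,-0.0000],0.3778]  90.6 mm -34.0 deg
[[-0.1781,-0.0201,-0.0000],0.0000]  143.4 mm 0.0 deg
[[0.0000,0.0000,0.0969],0.0000]  77.5 mm 0.0 deg
runner [0.517 0.489 0.003]
runner [ 0.545 -0.374  0.003]
runner [ 0.355 -0.376  0.003]
runner [0.327 0.484 0.003]
```

Request:
send_rows([
  [[0,0.003,0],0],
  [[0,0.007,0],0],
  [[0,0.012,0],0],
  [[0,0.018,0],0],
  [[0,0.0225,0],0],
])

```text
clock: 30.93
tool_pos: [0.4347, 0.0373, 0.1502]
orientation: [-180.0, -0.1, 4.0]
force: [1.1, -0.8, -0.7]
opening: 0.0238
gripper_force: 29.9
```

Request:
send_rows([
  [[-0.012,0,0],0],
  [[-0.028,0,0],0],
  [[-0.045,0,0],0],
  [[-0.062,0,0],0],
  [[-0.0775,0,0],0],
])

```text
clock: 31.35
tool_pos: [0.3711, 0.0327, 0.1499]
orientation: [-180.0, -0.0, 3.9]
force: [0.3, -0.5, -1.5]
opening: 0.0236
gripper_force: 29.9
```

Request:
send_rows([
  [[0,0,0],0.071],
  [[0,0,0],0.142],
  [[0,0,0],0.213],
  [[0,0,0],0.284],
  [[0,0,0],0.3548],
])

```text
clock: 31.77
tool_pos: [0.3719, 0.0331, 0.1501]
orientation: [-180.0, -0.0, -28.3]
force: [0.3, -0.5, -1.5]
opening: 0.0236
gripper_force: 29.9
```

Request:
send_rows([
  [[-0.008,-0.015,0],0.073],
  [[-0.016,-0.03,0],0.147],
  [[-0.024,-0.046,0],0.22],
  [[-0.033,-0.062,0],0.293],
  [[-0.0411,-0.0773,0],0.3667],
])

```text
clock: 32.18
tool_pos: [0.3719, 0.1038, 0.1502]
orientation: [-179.9, 0.0, -61.3]
force: [0.7, -0.2, -1.4]
opening: 0.024
gripper_force: 29.9
```

Request:
send_rows([
  [[-0.018,-0.013,0],0.075],
  [[-0.036,-0.026,0],0.151],
  [[-0.055,-0.039,0],0.226],
  [[-0.074,-0.052,0],0.302],
  [[-0.0923,-0.0655,0],0.3778],
])

```text
clock: 32.6
tool_pos: [0.3819, 0.194, 0.1502]
orientation: [-180.0, 0.0, -95.3]
force: [0.6, -1.1, -1.0]
opening: 0.0236
gripper_force: 29.9
```

Request:
send_rows([
  [[-0.04,-0.004,0],0],
  [[-0.08,-0.008,0],0],
  [[-0.12,-0.013,0],0],
  [[-0.15,-0.017,0],0],
  [[-0.1781,-0.0201,0],0],
])

```text
clock: 33.02
tool_pos: [0.4107, 0.3355, 0.1501]
orientation: [-180.0, 0.0, -95.0]
force: [0.2, 0.2, -0.0]
opening: 0.0238
gripper_force: 29.9
```

Request:
send_rows([
  [[0,0,0],0],
  [[0,0,0.02],0],
  [[0,0,0.04],0],
  [[0,0,0.06],0],
  [[0,0,0.08],0],
])

```text
clock: 33.43
tool_pos: [0.4104, 0.3335, 0.0856]
orientation: [-180.0, 0.1, -95.0]
force: [0.3, -0.6, -1.2]
opening: 0.0242
gripper_force: 29.9
```

Run:
```python
from h import *
where(); o=ctrl.get_obs(); print(o["tool_pos"],o["orientation"])
plan([(.4105,.3335,.0718,-95)])
```

```text
t 33.43 yaw -95.00 z 0.0856 knob0 in rod [213.08 260.54] F cup 0.3 -0.59 -1.2 M [ 0.111  0.119 -0.003]
[0.41035447 0.33350201 0.08558845] [-1.79979094e+02  5.20629338e-02 -9.49964788e+01]
[[-0.0000,-0.0002,0.0172],0.0000]  13.8 mm -0.0 deg
```

Request:
send_rows([
  [[0,0,0.005],0],
  [[0,0,0.01],0],
  [[0,0,0.014],0],
  [[0,0,0.016],0],
  [[0,0,0.0172],0],
])

```text
clock: 33.85
tool_pos: [0.4109, 0.3339, 0.0727]
orientation: [-180.0, 0.1, -95.0]
force: [0.6, 0.7, -1.8]
opening: 0.0236
gripper_force: 29.9
```

Request:
send_rows([
  [[0,0,0],0],
  [[0,0,0],0],
  [[0,0,0],0],
  [[0,0,0],0],
  [[0,0,0],0],
])

```text
clock: 34.27
tool_pos: [0.4108, 0.3337, 0.0724]
orientation: [-180.0, 0.0, -95.0]
force: [0.5, 0.3, -2.1]
opening: 0.024
gripper_force: 29.9
```

Request:
send_rows([
  [[0,0,0.0005],0],
  [[0,0,0.0008],0],
  [[0,0,0.0008],0],
  [[0,0,0.0008],0],
  [[0,0,0.0008],0],
])

```text
clock: 34.68
tool_pos: [0.4108, 0.3338, 0.0717]
orientation: [-180.0, 0.0, -95.0]
force: [0.5, 0.3, 1.8]
opening: 0.0238
gripper_force: 29.9
```

Request:
send_rows([
  [[0,0,0],0],
  [[0,0,0],0],
  [[0,0,0],0],
  [[0,0,0],0],
  [[0,0,0],0],
], gripper=1)

```text
clock: 35.1
tool_pos: [0.4107, 0.3335, 0.0714]
orientation: [180.0, -0.0, -95.0]
force: [1.1, -1.0, 0.2]
opening: 0.0513
gripper_force: 0.0
```

Request:
send_rows([
  [[0,0,0],0],
  [[0,0,0],0],
  [[0,0,0],0],
  [[0,0,0],0],
  [[0,0,0],0],
])

```text
clock: 35.52
tool_pos: [0.4107, 0.3336, 0.0715]
orientation: [180.0, -0.0, -95.0]
force: [0.5, -0.7, -0.9]
opening: 0.084
gripper_force: 0.0
```

Request:
send_rows([
  [[0,0,-0.02],0],
  [[0,0,-0.05],0],
  [[0,0,-0.09],0],
  [[0,0,-0.13],0],
  [[0,0,-0.17],0],
])

```text
clock: 35.93
tool_pos: [0.4105, 0.3332, 0.2089]
orientation: [180.0, -0.0, -95.0]
force: [0.6, 0.8, -0.7]
opening: 0.0876
gripper_force: 0.0
```

Request:
send_rows([
  [[-0.01,0,0],0],
  [[-0.03,0,0],0],
  [[-0.05,0,0],0],
  [[-0.07,0,0],0],
  [[-0.08,0,0],0],
])

```text
clock: 36.35
tool_pos: [0.4163, 0.3995, 0.2059]
orientation: [180.0, -0.1, -95.0]
force: [0.3, -0.2, 0.4]
opening: 0.0875
gripper_force: 0.0
```

Run:
```python
from h import *
where()
s=ctrl.snapshot("side"); t=ctrl.snapshot("top"); save(s,"s11"); save(t,"t11")
out=np.zeros((600,800,3),np.uint8)
A=cv2.resize(t["color"][130:360,100:560],(800,400)); out[:400]=A
B=cv2.resize(s["color"][190:270,250:350],(250,200),interpolation=cv2.INTER_CUBIC); out[400:,:250]=B
C=cv2.resize(s["color"][120:440],(400,200)); out[400:,260:660]=C
cv2.imwrite("pics/z11.png",out[:,:,::-1])
```

```text
t 36.35 yaw -94.97 z 0.2059 knob0 in rod [279.5  260.22] F cup 0.25 -0.24 0.37 M [0.125 0.083 0.028]
```

View pics/z11.png

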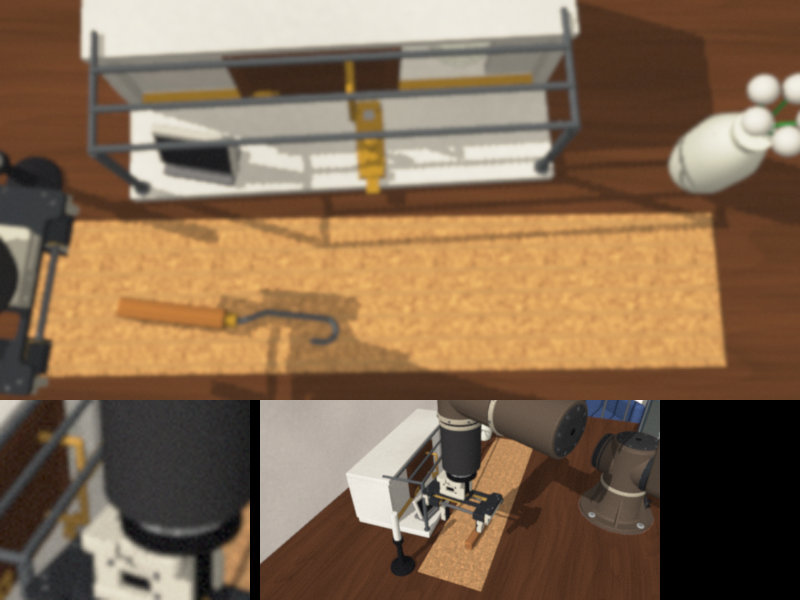

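The rod lies flat on the runner with its handle at (170,312) and crook at (325,330) in this crop. The door is fully left, the bolt's tail sticks out at the sill's front edge, and the display and vase are undisturbed, as is the candlestick. Handing in.

```bash
python3 -c "
from plant import ctrl
print(ctrl.close_job())"
```

```text
the job is handed in; nothing more can be done
None
```

I drew the bolt back to a hard stop, slid the door to its stop, laid the rod flat on the runner and let go, then handed the job in at about 36 s. The two pictures put the bolt's travel at 31–34 mm of its 35, so "fully back" rests on it holding rigid at about 12 N and the door then running freely.

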